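Load a carrier with nested pans and drilled blocks, and bar it

TASK

Get the drilled beech blocks ready for the next machine: for each block on the table lift one pan, and only one, off the nested stack, set it down flat in a free bay of the carrier, and set the block down in the middle of that pan, flat on its floor with its holes up. When every block is loaded, swing the carrier's retaining bar fully closed into its catch. Leave the spare pans nested where they stand, put no empty pan in the carrier, and do not knock the white jar over.

Things in the scene. Friction and masses are not known exactly. Their poses are not given: they have to be found in the camera images.
- pan1_c (a point): stamped steel pan 130 (x) x 66 (y) x 32 mm tall, 180 g; origin at its centre, half-way up. Top of the nested stack at the start: four pans, each 16 mm above the next, foot inside the next one's collar with 3 mm play a side, only a 1 mm seam between the collars, 80 mm tall in all. Gripped across the 66 mm width by its collar (upper 15 mm) it lifts straight off; gripped deeper the next comes too
- pan2_c (a point): stamped steel pan 130 (x) x 66 (y) x 32 mm tall, 180 g; origin at its centre, half-way up. Second from the top at the start. Upper half: straight collar 15 mm tall, 5 mm thick, opening 120 x 56 mm, 16 mm deep inside
- pan3_c (a point): stamped steel pan 130 (x) x 66 (y) x 32 mm tall, 180 g; origin at its centre, half-way up. Third from the top at the start. Lower half: narrower pressed foot, 114 x 50 mm outside, 16 mm tall
- pan4_c (a point): stamped steel pan 130 (x) x 66 (y) x 32 mm tall, 180 g; origin at its centre, half-way up. Bottom of the stack, standing on the table; it always stays there. In every pan the inner floor is flat and 16 mm above the underside, so a block stands in it with 22 mm of its height above the rim, 5 mm free each side, 16 mm at each end
- block1_c (a point): drilled beech block, plain oblong 88 (x) x 46 (y) x 38 mm tall, 70 to 140 g, two dowel holes in its top, lying flat on the table; origin at its centre, 19 mm above its underside. Two or three blocks are there in a run; an absent one has no pose
- block2_c (a point): drilled beech block, plain oblong 88 (x) x 46 (y) x 38 mm tall, 70 to 140 g, two dowel holes in its top, lying flat on the table; origin at its centre, 19 mm above its underside. Two or three blocks are there in a run; an absent one has no pose
- block3_c (a point): drilled beech block, plain oblong 88 (x) x 46 (y) x 38 mm tall, 70 to 140 g, two dowel holes in its top, lying flat on the table; origin at its centre, 19 mm above its underside. Two or three blocks are there in a run; an absent one has no pose
- carrier: fixed grey board 200 (x) x 360 (y) x 12 mm, origin at the centre of its underside, -x its front. Three bays along y, each 64 mm wide between black ribs 10 mm tall, 140 mm long; a pan stands in a bay lengthwise along x, foot on the board between the ribs, collar above them. Blue back rail 26 mm tall at x +78 to +92 mm; the front is closed by the bar
- bay1 (a point): point on the board's upper face (12 mm above the table) at the centre of a bay, axes as the carrier's; 92 mm apart, left bay (+y)
- bay2 (a point): point on the board's upper face (12 mm above the table) at the centre of a bay, axes as the carrier's; 92 mm apart, middle bay
- bay3 (a point): point on the board's upper face (12 mm above the table) at the centre of a bay, axes as the carrier's; 92 mm apart, right bay (-y)
- bar (a joint): angle of the retaining bar about its upright pivot, rad: 0 = closed, lying along the carrier's front edge with its end in the catch at the right (-y); grows as its end swings out towards the carrier's -x side, to 0.9. Stays where it is left; light friction, about 1 N at the knob
- bar_hinge (a point): the bar's pivot, at the left (+y) end of the carrier's front edge, at the height of the bar's middle (30 mm above the table); the steel bar is 10 mm thick, 12 mm tall and 336 mm long from the pivot, its faces 24 to 36 mm above the table
- jar_c (a point): white plastic jar with a grey lid, 58 mm in diameter, 105 mm tall, standing among the task's things; this point is on its axis 52 mm up. Not to be knocked over
- bar_knob (a point): grip point of the upright round black knob on the bar, 170 mm from the pivot; the knob is 20 mm in diameter and rises from the bar's upper face, 28 mm below this point, to 18 mm above it (82 mm above the table)

How it is judged:
By the outcome, as a careful person would: the job done as asked, in the order asked, and still so for the second after the job is handed in, with the robot touching nothing.
Of block1, block2, block3 only 2 to 3 are there at a start; the rules pass over those that are not, and their reading is None.
At some moment in a run one of block1, block2, block3 may be knocked a few centimetres aside while the robot is not near it.
It also fails if it takes over 210 s, if anything falls off the work surface, if the arm or the gripper's body presses on something with over 40 N, if the wrist force passes 120 N, or if a joint passes its speed limit or range.

ROBOT

A 6-joint arm with a two-finger parallel gripper is mounted at the origin on the work surface. World frame = base frame: x ahead of the robot, y to its left, z up, the work surface at z = 0. Lengths are in m, angles in rad, forces in N, time in s.
With the tool pointing down it reaches from about 0.3 to 0.775 m from the base axis. Payload 14.6 kg.
Tool frame: the origin (TCP) lies between the finger pads; the fingertips stand 17 mm ahead of it and the grasp point (between the pads) lies 2 mm behind it (ctrl.finger_overhang is the distance from the TCP to the fingertips, in m); y points along the fingers, z is the direction in which the jaws open and shut, and the axes are right-handed (so a half turn about y gives the same grasp; the last joint's range is limited). The gripper opens to 85 mm and grips with 20 to 120 N. Pads are 22 mm wide; open, the fingers measure 114 mm over their backs; the gripper's body (76 mm by 85 mm) begins 54 mm behind the grasp point. The pads swing forward as they close: fully open they stand 13 mm farther back than shut.
Start: joints at [-1.325, 0.3, 1.521, -0, 1.321, -0.067], TCP at [0.169, -0.523, 0.224] pointing down, gripper open.
Joint ranges: [-3.03, 3.03], [-0.79, 2.21], [0.23, 2.52], [-1.04, 4.18], [0, 3.07], [-2.55, 2.55]. Speed limits (rad/s): [2.22, 2.22, 2.57, 3.14, 3.14, 3.14].

INTERFACE

Orientations are given as [roll, pitch, yaw] about the fixed x, y, z axes, in that order (R = Rz(yaw) Ry(pitch) Rx(roll)).
In Python, from bench import telemetry, cams, workorder, ctrl gives the robot as it stands.
- The arm moves only by the tool apply_moves, never from a script. Its argument "deltas" is a list that holds one entry, the list of rows, each a list of 5 numbers: the gripper's target within -1 to 1 (fully open at 1, half-way at 0, shut at -1), then the shift along the tool's x, y, z in m, then the turn about the tool's y in degrees. In form: [[[fingers, x, y, z, yaw], ...]]. A call has 1 to 10 rows; each row shifts and turns the commanded pose from where the row before left it, along the tool's axes as they then stand; what a row does not reach is not made up. A row lasts 1/12 s, in which the tool goes at most 41.7 mm and 7.16 degrees, less where a joint would pass 70% of its speed; a pose out of reach is approached as far as the arm can. A call with a gripper value outside its range is refused whole. The fingers move at their own pace and stop on an object; "grip_force" is the grip in N (left out, the last holds). Time passes only in rows, so rows that do not move let the fingers close. It gives the time, the measured TCP pose, the force and the opening at its end, in the units of the state.
- telemetry.read_state(): the state, without advancing time (a new reading comes with each control period).
- cams.snapshot(name): name is "scene" or "top"; returns a dict with "image" (384x512x3 uint8, red, green, blue), "mtx" (3x3 intrinsics, pixels), "world_to_cam" (4x4, takes a point from world to camera coordinates). Camera axes: x right, y up, looking along -z (the intrinsics and any distortion apply to the point x, -y, -z); pixel columns grow to the right and rows downward; lengths in m; the calibration is good to about 2 mm. A picture is of the moment at which its call begins. There is no depth.
- workorder.sign_off(): hands the job in, once; it reports no verdict.
The state is a dict: "t": time; "qpos": joint angles; "qvel": joint speeds; "effort": joint torques, N m; "position": TCP position; "ee_rot": TCP orientation; "wrist_force": force on the tool from outside, world axes, zero at the start; "wrist_torque": the same for the moment, N m; "finger_gap": finger opening in m.
Only numpy, scipy, OpenCV 4.12 (cv2) and the standard library are available. Lean on these libraries where they do the work, as an engineer would, in place of code of your own. Each camera call takes 0.05 s, during which the arm holds its last target.

## Working session

There is one attempt and no reset: what is moved stays moved. The work goes in short steps, Python scripts to look and compute and a tool call to move; the robot and the scene stay as the last step left them, time stands still between calls to the robot, and variables do not carry over. Pictures are saved under pics/ and viewed, and the job is handed in when it is done.

Besides the shell and the picture viewer there is one more tool, called after "Emit:" as name(argument=value, ...) on one line, values as JSON. apply_moves: Moves the arm, as the interface text tells. Its arguments: {"type":"object","properties":{"deltas":{"type":"array"},"grip_force":{"type":"number"}},"required":["deltas"]}

```bash
mkdir -p pics; ls
python3 - <<'E'
from bench import telemetry,cams,workorder,ctrl
import cv2
s=telemetry.read_state();print(s, ctrl.finger_overhang)
for n in("scene","top"):
    d=cams.snapshot(n);cv2.imwrite(f"pics/{n}0.png",d["image"][:,:,::-1]);print(d["mtx"],d["world_to_cam"], [k for k in d])
E
```

```text
pics
{'t': 0.0, 'qpos': array([-1.32456945e+00,  3.00474767e-01,  1.52159129e+00,  8.23908912e-07,
        1.32067926e+00, -6.65954712e-02]), 'qvel': array([-0.00039797,  0.00057271,  0.00121631, -0.00078697,  0.00183649,
       -0.00075046]), 'effort': array([ 3.65668995e-03, -5.43496513e+01, -3.61787260e+01,  9.51683319e-05,
        4.03705373e-03,  2.43939615e-07]), 'position': array([ 0.16920093, -0.52307428,  0.22361498]), 'ee_rot': array([-1.57194638e+00,  7.75013587e-05, -2.82877055e+00]), 'wrist_force': array([-0.36216689, -0.27505722,  0.42125842]), 'wrist_torque': array([0.03541047, 0.01385766, 0.02100241]), 'finger_gap': 0.08547185937395216} 0.017
[[366.71062866   0.         259.55772585]
 [  0.         366.71062866 186.17293517]
 [  0.           0.           1.        ]] [[ 0.75587504  0.65452094  0.01597671 -0.39228109]
 [-0.41878643  0.46459102  0.78023914  0.18488482]
 [ 0.50326022 -0.59645412  0.62527725 -1.37168012]
 [ 0.          0.          0.          1.        ]] ['image', 'mtx', 'world_to_cam']
[[461.37284818   0.         257.13619004]
 [  0.         461.37284818 188.63648912]
 [  0.           0.           1.        ]] [[ 2.52937253e-02 -9.99679961e-01 -4.50018884e-04 -2.53125102e-02]
 [ 9.97107303e-01  2.51963517e-02  7.17089287e-02 -5.35586098e-01]
 [-7.16746403e-02 -2.26250306e-03  9.97425499e-01 -1.52017903e+00]
 [ 0.00000000e+00  0.00000000e+00  0.00000000e+00  1.00000000e+00]] ['image', 'mtx', 'world_to_cam']
```

View pics/scene0.png

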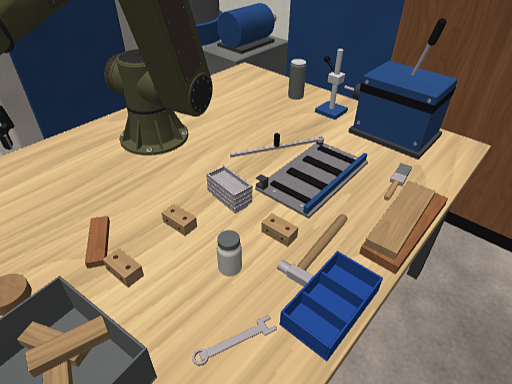

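View pics/top0.png

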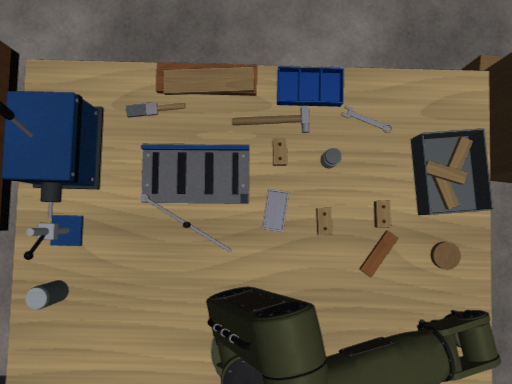

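The pictures show three blocks at top pixels (280,152), (325,220) and (382,213). The pan stack is at (275,210), the jar at (331,158), the carrier at (195,173), and the open bar runs from (145,198) to (229,249). Next I'll zoom in for exact corners.

Run:
```python
import cv2
t=cv2.imread("pics/top0.png");s=cv2.imread("pics/scene0.png")
cv2.imwrite("pics/tz1.png",cv2.resize(t[130:265,240:400],None,fx=4.4,fy=4.4,interpolation=cv2.INTER_CUBIC))
cv2.imwrite("pics/tz2.png",cv2.resize(t[135:260,130:300],None,fx=4.6,fy=4.6,interpolation=cv2.INTER_CUBIC))
cv2.imwrite("pics/sz1.png",cv2.resize(s[125:295,90:310],None,fx=3.5,fy=3.5,interpolation=cv2.INTER_CUBIC))
cv2.imwrite("pics/sz2.png",cv2.resize(s[125:255,200:380],None,fx=4.4,fy=4.4,interpolation=cv2.INTER_CUBIC))
```

```text
(no output)
```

View pics/tz1.png

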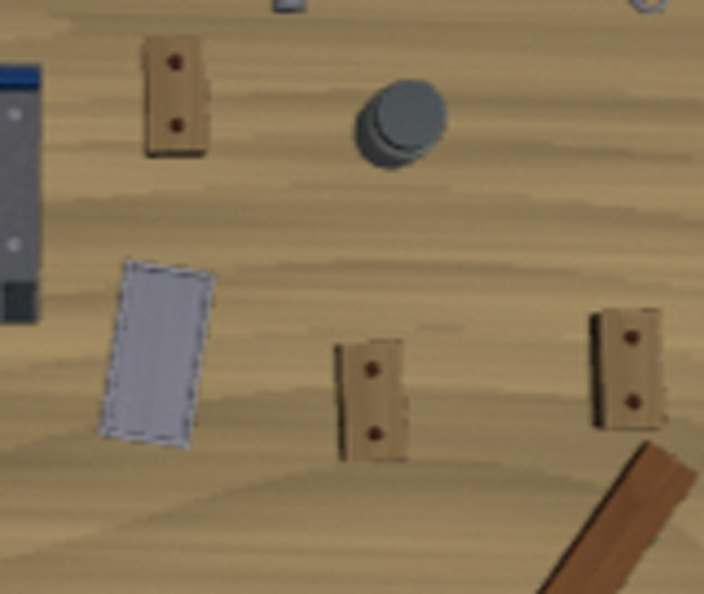

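View pics/tz2.png

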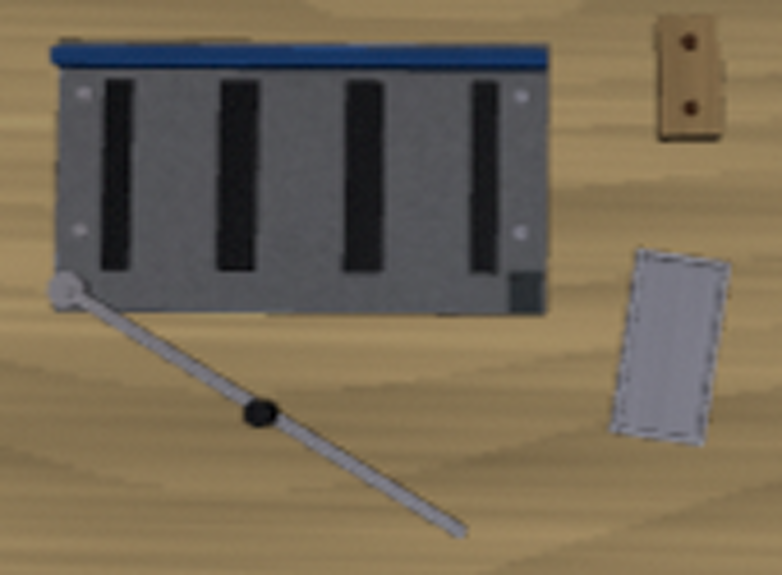

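View pics/sz1.png

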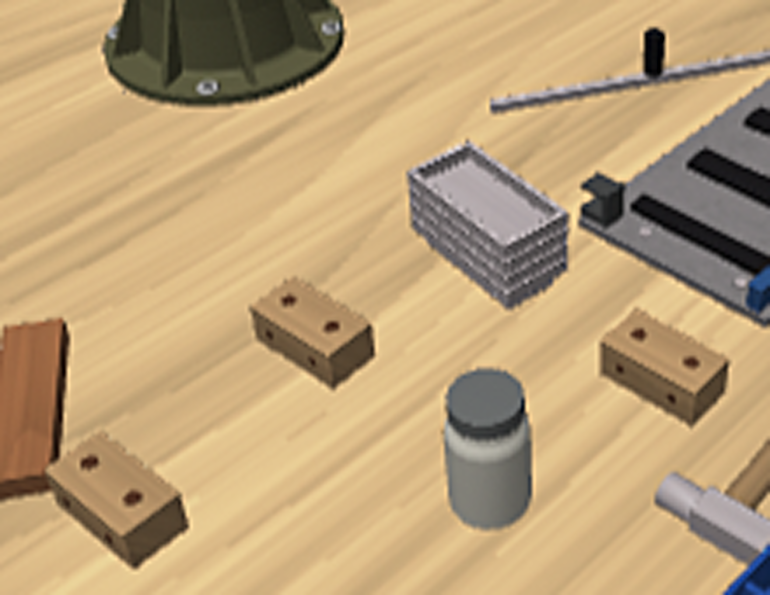

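View pics/sz2.png

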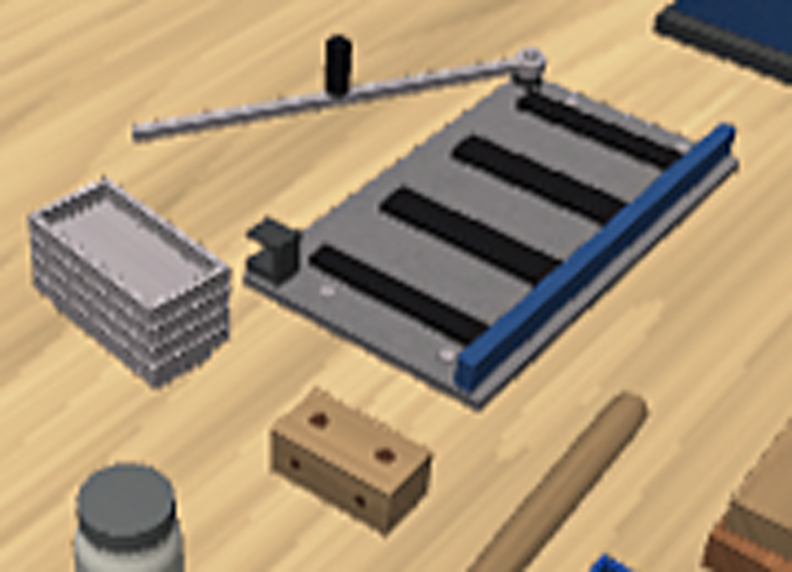

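```bash
cat > h.py <<'E'
import numpy as np,cv2
from bench import telemetry,cams,workorder,ctrl
def P(d): return np.diag([1,1,1.])@d["mtx"]@np.diag([1,-1,-1.])@d["world_to_cam"][:3]
def tri(dt,pt,ds,ps):
    X=cv2.triangulatePoints(P(dt),P(ds),np.array(pt,float).reshape(2,1),np.array(ps,float).reshape(2,1)).ravel();X=X[:3]/X[3]
    e=[np.linalg.norm(proj(d,X)-p) for d,p in((dt,pt),(ds,ps))]
    return X,max(e)
def proj(d,X):
    q=P(d)@np.append(X,1);return q[:2]/q[2]
def onz(d,px,z):
    M=d["world_to_cam"];R=M[:3,:3];c=-R.T@M[:3,3]
    v=np.linalg.inv(d["mtx"])@np.array([px[0],px[1],1.]);v=R.T@(v*[1,-1,-1]);return c+v*(z-c[2])/v[2]
def unz(p,s,o): return (np.array(p,float)+.5)/s-.5+np.array(o)
def dark(d,p,r=4):
    g=cv2.cvtColor(d["image"],cv2.COLOR_RGB2GRAY).astype(float);x,y=np.round(p).astype(int)
    w=g[y-r:y+r+1,x-r:x+r+1];w=np.clip(np.median(w)-15-w,0,None);yy,xx=np.mgrid[y-r:y+r+1,x-r:x+r+1]
    return np.array([(w*xx).sum(),(w*yy).sum()])/w.sum()
def pose(verts=None): 
    s=telemetry.read_state();return s
def save(n,d,name,box=None,f=1):
    im=d["image"][:,:,::-1]
    if box: im=im[box[1]:box[3],box[0]:box[2]]
    cv2.imwrite(f"pics/{name}.png",cv2.resize(im,None,fx=f,fy=f,interpolation=cv2.INTER_CUBIC))
E
python3 - <<'E'
from h import *
np.set_printoptions(precision=4,suppress=True)
dt=cams.snapshot("top");ds=cams.snapshot("scene")
T=lambda p:unz(p,4.4,(240,130));S=lambda p:unz(p,3.5,(90,125))
for n,tt,ss in(("A",[(175,62),(176,125)],[(692,362),(638,335)]),("B",[(372,369),(375,433)],[(332,327),(289,300)]),("C",[(632,337),(633,401)],[(133,498),(90,462)])):
    pts=[]
    for a,b in zip(tt,ss):
        pa,pb=dark(dt,T(a),3),dark(ds,S(b),3)
        X,e=tri(dt,pa,ds,pb);pts.append(onz(dt,pa,.038));print(n,pa,pb,X,round(e,2),onz(dt,pa,.038))
    c=(pts[0]+pts[1])/2;v=pts[0]-pts[1];print("  centre",c,"yaw",np.degrees(np.arctan2(v[1],v[0])),np.linalg.norm(v))
for a,b in zip([(127,262),(214,273),(189,447),(102,435)],[(568,213),(508,245),(408,175),(468,143)]):
    X,e=tri(dt,T(a),ds,S(b));print("stack",X,round(e,2),onz(dt,T(a),.08))
# stack mask
hsv=cv2.cvtColor(dt["image"],cv2.COLOR_RGB2HSV)
im=dt["image"].astype(int);m=((im[...,2]-im[...,0])>-12).astype(np.uint8);m[:,:255]=0;m[:,295:]=0;m[:185]=0;m[240:]=0
c=max(cv2.findContours(m,cv2.RETR_EXTERNAL,cv2.CHAIN_APPROX_NONE)[0],key=cv2.contourArea);r=cv2.minAreaRect(c);b=cv2.boxPoints(r);print(r);
w=np.array([onz(dt,q,.08) for q in b]);print(w,w.mean(0),[np.linalg.norm(w[i]-w[i-1]) for i in range(4)],[np.degrees(np.arctan2(*(w[i]-w[i-1])[[1,0]])) for i in range(4)])
# ribs
m=((im.max(2)<45)).astype(np.uint8);m[:, :148]=0;m[:,242:]=0;m[:148]=0;m[200:]=0
for c in cv2.findContours(m,cv2.RETR_EXTERNAL,cv2.CHAIN_APPROX_NONE)[0]:
    if cv2.contourArea(c)<50: continue
    b=cv2.boxPoints(cv2.minAreaRect(c));w=np.array([onz(dt,q,.022) for q in b]);print("rib",w.mean(0),[round(np.linalg.norm(w[i]-w[i-1]),4) for i in range(2)],[np.round(np.degrees(np.arctan2(*(w[i]-w[i-1])[[1,0]])),1) for i in range(2)])
T2=lambda p:unz(p,4.6,(130,135));S2=lambda p:unz(p,4.4,(200,125))
print("board corners z12", [onz(dt,T2(p),.012) for p in((57,313),(546,314))])
print("catch?",onz(dt,T2((526,292)),.04))
for n,a,b in (("knob",(259,411),(338,42)),("hinge",(66,290),(531,56)),("end",(463,530),(137,131))):
    X,e=tri(dt,T2(a),ds,S2(b));print(n,X,round(e,2))
X,e=tri(dt,T((408,115)),ds,S((485,400)));print("jar",X,e)
E
```

```text
A [279.291  143.7492] [287.0925 228.0661] [ 0.685  -0.0819  0.04  ] 0.39 [ 0.6859 -0.0815  0.038 ]
A [279.6513 158.0526] [272.0964 220.0656] [ 0.6372 -0.0843  0.0397] 0.54 [ 0.6381 -0.0838  0.038 ]
  centre [ 0.662  -0.0827  0.038 ] yaw 2.681327962886916 0.04783318991057971
B [324.0069 213.4914] [184.3487 217.8363] [ 0.4578 -0.2339  0.0399] 0.62 [ 0.4585 -0.2333  0.038 ]
B [324.7152 228.1486] [172.0265 210.3617] [ 0.41   -0.2369  0.0397] 0.61 [ 0.4106 -0.2364  0.038 ]
  centre [ 0.4345 -0.2348  0.038 ] yaw 3.625033836427892 0.047980688136660475
C [383.0218 206.1558] [127.5234 266.7998] [ 0.4868 -0.4272  0.04  ] 0.71 [ 0.4875 -0.4268  0.038 ]
C [383.4749 220.9027] [115.0944 256.6426] [ 0.4385 -0.4292  0.0396] 0.74 [ 0.4391 -0.4286  0.038 ]
  centre [ 0.4633 -0.4277  0.038 ] yaw 2.0889926876809213 0.048348990869205896
stack [ 0.531  -0.0483  0.0792] 0.02 [ 0.5309 -0.0483  0.08  ]
stack [ 0.5246 -0.1114  0.0816] 0.18 [ 0.5245 -0.1118  0.08  ]
stack [ 0.3975 -0.0969  0.077 ] 0.34 [ 0.3979 -0.0963  0.08  ]
stack [ 0.4045 -0.0337  0.0796] 0.37 [ 0.405  -0.0331  0.08  ]
((275.27178955078125
[... 458 characters left out ...]
2.76828469715358)]
rib [0.5865 0.0651 0.022 ] [np.float64(0.1342), np.float64(0.0167)] [np.float64(1.7), np.float64(-88.6)]
rib [0.5843 0.1519 0.022 ] [np.float64(0.1342), np.float64(0.0234)] [np.float64(1.9), np.float64(-88.6)]
rib [0.582  0.2437 0.022 ] [np.float64(0.1342), np.float64(0.0268)] [np.float64(2.2), np.float64(-88.6)]
rib [0.5814 0.3313 0.022 ] [np.float64(0.0197), np.float64(0.1381)] [np.float64(89.3), np.float64(0.3)]
board corners z12 [array([0.4799, 0.3721, 0.012 ]), array([0.4881, 0.0166, 0.012 ])]
catch? [0.5023 0.0307 0.04  ]
knob [0.4123 0.2108 0.0839] 0.52
hinge [0.4952 0.3594 0.0389] 0.15
end [0.3316 0.0704 0.0352] 0.37
jar [ 0.6401 -0.2489  0.1004] 0.8238557262066759
```

```bash
cat >> h.py <<'E'
def go(target,yawdeg=None):
    s=telemetry.read_state();p=s["position"];y=s["ee_rot"][2]
    dy=0
    if yawdeg is not None:
        dy=(yawdeg-np.degrees(y)+90)%180-90; 
    y2=y+np.radians(dy);d=np.array(target)-p
    print("t%.2f pos"%s["t"],p.round(4),"yaw %.2f"%np.degrees(y),"gap %.4f"%s["finger_gap"],"q6 %.2f"%s["qpos"][5],"rp",s["ee_rot"][:2].round(3))
    print("TURN(first) %.2f deg; then x %.4f  y(down) %.4f  z %.4f; xz dist %.3f"%(-dy,d[0]*np.cos(y2)+d[1]*np.sin(y2),-d[2],-d[0]*np.sin(y2)+d[1]*np.cos(y2),np.hypot(d[0],d[1])))
E
python3 -c "
from h import *
go([.56,-.34,.10],-7)"
```

```text
t0.20 pos [ 0.1692 -0.5232  0.2239] yaw -162.08 gap 0.0854 q6 -0.07 rp [-1.571  0.   ]
TURN(first) 24.92 deg; then x -0.3656  y(down) 0.1239  z -0.2295; xz dist 0.432
```

Emit:
apply_moves(deltas=[[[0.5,0,0,0,6.23],[0.5,0,0,0,6.23],[0.5,0,0,0,6.23],[0.5,0,0,0,6.23],[0.5,-0.03,0,-0.019,0],[0.5,-0.03,0.01,-0.019,0],[0.5,-0.03,0.01,-0.019,0],[0.5,-0.03,0.01,-0.019,0],[0.5,-0.03,0.01,-0.019,0],[0.5,-0.03,0.01,-0.019,0]]], grip_force=40)

```text
t: 1.03
position: [0.3632, -0.431, 0.1737]
ee_rot: [-1.571, -0.0, 3.019]
wrist_force: [0.5, -0.4, 0.5]
finger_gap: 0.064
```

```bash
python3 -c "
from h import *
go([.56,-.34,.05],-7)"
```

```text
t1.03 pos [ 0.3632 -0.431   0.1737] yaw 173.00 gap 0.0640 q6 0.76 rp [-1.571 -0.   ]
TURN(first) -0.00 deg; then x -0.1843  y(down) 0.1237  z -0.1143; xz dist 0.217
```

Emit:
apply_moves(deltas=[[[0.55,-0.0307,0.024,-0.019,0],[0.55,-0.0307,0.024,-0.019,0],[0.55,-0.0307,0.024,-0.019,0],[0.55,-0.0307,0.024,-0.019,0],[0.55,-0.0307,0.024,-0.019,0],[0.55,-0.0307,0.024,-0.019,0],[0.55,0,0.004,0,0],[0.55,0,0.003,0,0],[0.55,0,0.002,0,0],[0.55,0,0,0,0]]])

```text
t: 1.87
position: [0.5502, -0.3457, 0.0272]
ee_rot: [-1.571, 0.0, 3.018]
wrist_force: [0.4, 0.2, 0.3]
finger_gap: 0.0662
```

Emit:
apply_moves(deltas=[[[0.55,0,0.002,0,0],[0.55,0,0,0,0]]])

```text
t: 2.03
position: [0.5504, -0.3457, 0.0256]
ee_rot: [-1.57, 0.001, 3.018]
wrist_force: [-0.7, -0.0, 0.5]
finger_gap: 0.0663
```

Emit:
apply_moves(deltas=[[[0.55,0,0.002,0,0],[0.55,0,0,0,0]]])

```text
t: 2.2
position: [0.5506, -0.3452, 0.023]
ee_rot: [-1.571, 0.0, 3.019]
wrist_force: [-0.0, 0.1, 0.2]
finger_gap: 0.0661
```

Emit:
apply_moves(deltas=[[[0.55,0,0.002,0,0],[0.55,0,0.002,0,0],[0.55,0,0,0,0]]])

```text
t: 2.45
position: [0.5507, -0.3448, 0.0183]
ee_rot: [-1.571, -0.001, 3.019]
wrist_force: [-0.3, -0.1, -0.4]
finger_gap: 0.0661
```

Emit:
apply_moves(deltas=[[[0.55,0,0.0015,0,0],[0.55,0,0,0,0]]])

```text
t: 2.62
position: [0.5507, -0.3448, 0.017]
ee_rot: [-1.571, -0.0, 3.019]
wrist_force: [0.7, -0.4, 0.2]
finger_gap: 0.0661
```

Emit:
apply_moves(deltas=[[[0.55,0,0.0015,0,0],[0.55,0,0,0,0]]])

```text
t: 2.78
position: [0.5508, -0.3448, 0.0155]
ee_rot: [-1.571, -0.0, 3.019]
wrist_force: [0.8, 0.1, -0.0]
finger_gap: 0.0663
```

No contact at 17 mm, so the tips stand further back when the jaws are open. I'll keep lowering.

Emit:
apply_moves(deltas=[[[0.55,0,0.0015,0,0],[0.55,0,0,0,0]]])

```text
t: 2.95
position: [0.5508, -0.3448, 0.014]
ee_rot: [-1.571, -0.0, 3.019]
wrist_force: [0.2, -0.3, -0.4]
finger_gap: 0.066
```

Emit:
apply_moves(deltas=[[[0.55,0,0.0015,0,0],[0.55,0,0,0,0]]])

```text
t: 3.12
position: [0.5508, -0.3449, 0.0125]
ee_rot: [-1.571, -0.0, 3.019]
wrist_force: [0.5, 1.0, 0.3]
finger_gap: 0.0665
```

Emit:
apply_moves(deltas=[[[0.55,0,0.0015,0,0],[0.55,0,0,0,0]]])

```text
t: 3.28
position: [0.5508, -0.3449, 0.011]
ee_rot: [-1.571, -0.0, 3.019]
wrist_force: [-0.3, -0.1, 0.6]
finger_gap: 0.0663
```

Emit:
apply_moves(deltas=[[[0.55,0,0.0015,0,0],[0.55,0,0,0,0]]])

```text
t: 3.45
position: [0.5508, -0.3449, 0.0095]
ee_rot: [-1.571, -0.0, 3.019]
wrist_force: [-0.5, 0.4, -0.1]
finger_gap: 0.0658
```

Emit:
apply_moves(deltas=[[[0.55,0,0.001,0,0],[0.55,0,0,0,0]]])

```text
t: 3.62
position: [0.5508, -0.3449, 0.0086]
ee_rot: [-1.571, -0.0, 3.019]
wrist_force: [0.1, -0.5, 0.9]
finger_gap: 0.0665
```

Emit:
apply_moves(deltas=[[[0.55,0,0.001,0,0],[0.55,0,0,0,0]]])

```text
t: 3.78
position: [0.5508, -0.3449, 0.0076]
ee_rot: [-1.571, -0.0, 3.019]
wrist_force: [-0.1, 0.8, -0.3]
finger_gap: 0.066
```

Emit:
apply_moves(deltas=[[[0.55,0,0.001,0,0],[0.55,0,0,0,0]]])

```text
t: 3.95
position: [0.5508, -0.3449, 0.0066]
ee_rot: [-1.571, -0.0, 3.019]
wrist_force: [0.1, 0.3, -0.5]
finger_gap: 0.0663
```

Run:
```python
from h import *
d=cams.snapshot("scene");s=telemetry.read_state()["position"];p=proj(d,s);print(p,proj(d,[s[0],s[1],0]))
x,y=int(p[0]),int(p[1]);save(0,d,"pr1",(x-60,y-60,x+60,y+40),6)
```

```text
[176.00540618 269.41820318] [176.35200053 271.16722478]
```

View pics/pr1.png

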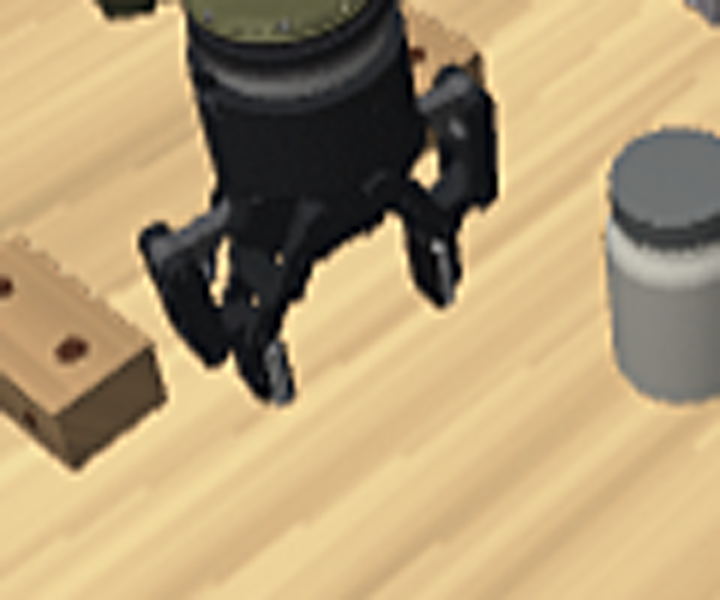

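Tips at about (162,276) and (190,259) are still a few mm above the table. I'll keep probing down.

Emit:
apply_moves(deltas=[[[0.55,0,0.0015,0,0],[0.55,0,0,0,0]]])

```text
t: 4.17
position: [0.5507, -0.3449, 0.005]
ee_rot: [-1.571, -0.0, 3.019]
wrist_force: [-0.2, -0.0, -1.3]
finger_gap: 0.0662
```

Emit:
apply_moves(deltas=[[[0.55,0,0.0015,0,0],[0.55,0,0,0,0]]])

```text
t: 4.33
position: [0.5508, -0.3448, 0.0035]
ee_rot: [-1.571, -0.0, 3.019]
wrist_force: [-0.1, 0.2, -0.1]
finger_gap: 0.0661
```

Emit:
apply_moves(deltas=[[[0.55,0,0.0015,0,0],[0.55,0,0,0,0]]])

```text
t: 4.5
position: [0.5508, -0.3448, 0.002]
ee_rot: [-1.571, -0.0, 3.02]
wrist_force: [0.1, -0.5, -0.2]
finger_gap: 0.066
```

Emit:
apply_moves(deltas=[[[0.55,0,0.0015,0,0],[0.55,0,0,0,0]]])

```text
t: 4.67
position: [0.5507, -0.3448, 0.0005]
ee_rot: [-1.571, -0.0, 3.019]
wrist_force: [0.9, -0.2, 0.0]
finger_gap: 0.0661
```

Run:
```python
from h import *
d=cams.snapshot("scene");s=telemetry.read_state()["position"];p=proj(d,s);print(p)
for z in (0,.01,.02):print(z,proj(d,[s[0],s[1],z]),proj(d,[s[0]+.033*.12,s[1]+.033,z]),proj(d,[s[0]-.033*.12,s[1]-.033,z]))
save(0,d,"pr2",(136,229,216,289),9)
```

```text
[176.32131388 270.9971639 ]
0 [176.35296832 271.15690844] [187.92508809 263.96728526] [164.31085603 278.6385325 ]
0.01 [175.82986544 268.51706292] [187.49263907 261.32937696] [163.68999295 275.99878159]
0.02 [175.29929755 265.83954507] [187.05414083 258.65456886] [163.0600872  273.32058357]
```

View pics/pr2.png

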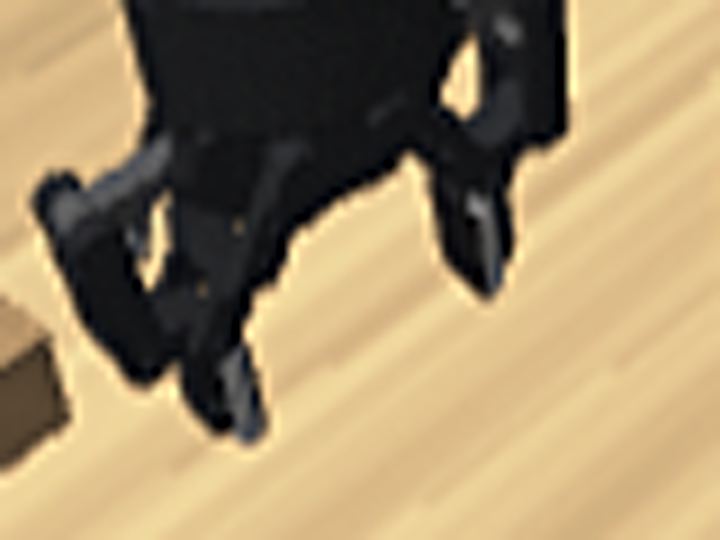

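Emit:
apply_moves(deltas=[[[0.55,0,0.002,0,0],[0.55,0,0,0,0]]])

```text
t: 4.88
position: [0.5507, -0.3448, -0.0016]
ee_rot: [-1.571, -0.0, 3.019]
wrist_force: [-1.0, -0.7, -1.0]
finger_gap: 0.0662
```

Emit:
apply_moves(deltas=[[[0.55,0,0.002,0,0],[0.55,0,0,0,0]]])

```text
t: 5.05
position: [0.5507, -0.3448, -0.0036]
ee_rot: [-1.571, -0.0, 3.019]
wrist_force: [-0.5, 0.1, 1.2]
finger_gap: 0.0659
```

Emit:
apply_moves(deltas=[[[0.55,0,0.0015,0,0],[0.55,0,0,0,0]]])

```text
t: 5.22
position: [0.5508, -0.3448, -0.005]
ee_rot: [-1.571, -0.0, 3.019]
wrist_force: [0.2, 0.9, 0.9]
finger_gap: 0.0662
```

Emit:
apply_moves(deltas=[[[0.55,0,0.0015,0,0],[0.55,0,0,0,0]]])

```text
t: 5.38
position: [0.5508, -0.3449, -0.0064]
ee_rot: [-1.571, -0.0, 3.019]
wrist_force: [-0.0, -0.6, -0.2]
finger_gap: 0.0662
```

Emit:
apply_moves(deltas=[[[0.55,0,0.001,0,0],[0.55,0,0,0,0]]])

```text
t: 5.55
position: [0.5508, -0.3449, -0.0074]
ee_rot: [-1.571, -0.0, 3.019]
wrist_force: [0.0, 0.3, 0.5]
finger_gap: 0.066
```

Emit:
apply_moves(deltas=[[[0.55,0,0.001,0,0],[0.55,0,0,0,0]]])

```text
t: 5.72
position: [0.5508, -0.3448, -0.0084]
ee_rot: [-1.571, -0.0, 3.019]
wrist_force: [-0.6, -0.0, -0.4]
finger_gap: 0.0661
```

Emit:
apply_moves(deltas=[[[0.55,0,0.001,0,0],[0.55,0,0,0,0]]])

```text
t: 5.88
position: [0.5508, -0.3449, -0.0094]
ee_rot: [-1.571, -0.0, 3.019]
wrist_force: [0.5, 0.6, 0.2]
finger_gap: 0.0661
```

Emit:
apply_moves(deltas=[[[0.55,0,0.001,0,0],[0.55,0,0,0,0]]])

```text
t: 6.05
position: [0.5508, -0.3449, -0.0104]
ee_rot: [-1.571, -0.0, 3.019]
wrist_force: [0.6, 0.1, 0.3]
finger_gap: 0.0662
```

Emit:
apply_moves(deltas=[[[0.55,0,0.001,0,0],[0.55,0,0,0,0]]])

```text
t: 6.22
position: [0.5508, -0.3449, -0.0114]
ee_rot: [-1.571, -0.0, 3.019]
wrist_force: [-0.1, -0.0, 0.2]
finger_gap: 0.0665
```

Emit:
apply_moves(deltas=[[[0.55,0,0.001,0,0],[0.55,0,0,0,0]]])

```text
t: 6.38
position: [0.5508, -0.3449, -0.0124]
ee_rot: [-1.571, -0.0, 3.02]
wrist_force: [0.7, 0.5, 0.2]
finger_gap: 0.0664
```

Run:
```python
from h import *
d=cams.snapshot("scene");save(0,d,"pr3",(136,229,216,289),9)
s=telemetry.read_state();print(s["position"],s["qpos"],s["effort"])
```

```text
[ 0.55079546 -0.34488258 -0.0123449 ] [-6.15773683e-01  7.83061596e-01  1.37585301e+00 -1.33492550e-05
  9.82859448e-01  1.07720123e+00] [-2.16882247e-03 -7.31371236e+01 -2.98754007e+01  1.03704906e-05
 -1.99617434e-02 -3.72008242e-05]
```

View pics/pr3.png

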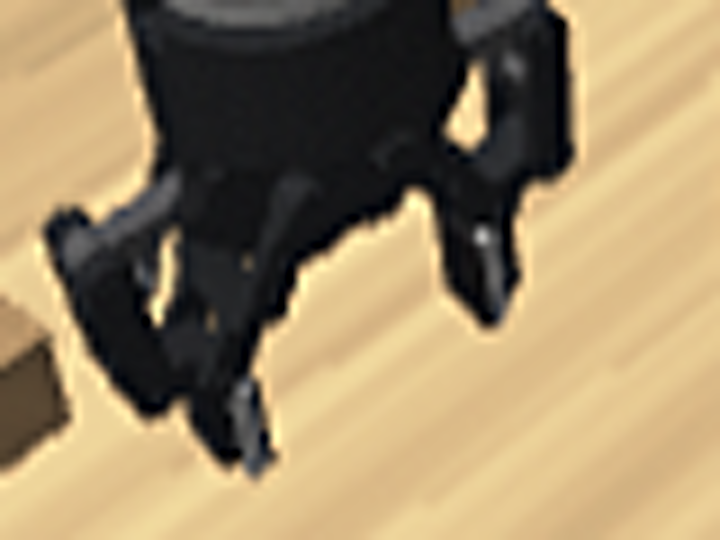

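Run:
```python
from h import *
d=cams.snapshot("scene")
a=onz(d,unz((497,328),9,(136,229)),0);b=onz(d,unz((268,472),9,(136,229)),0);print(a,b,(a+b)/2,np.linalg.norm(a-b))
t=cams.snapshot("top");s=telemetry.read_state()["position"];print(proj(t,[s[0],s[1],0]))
save(0,t,"pr4",(320,140,420,240),6)
```

```text
[ 5.62443953e-01 -3.09290754e-01  1.11022302e-16] [ 5.54074709e-01 -3.80462531e-01 -1.11022302e-16] [ 0.55825933 -0.34487664  0.        ] 0.07166216586930524
[355.80964232 187.15354034]
```

Emit:
apply_moves(deltas=[[[0.55,0,0.001,0,0],[0.55,0,0,0,0]]])

```text
t: 6.7
position: [0.5508, -0.3448, -0.0134]
ee_rot: [-1.571, -0.0, 3.02]
wrist_force: [-0.1, -0.5, 0.8]
finger_gap: 0.0665
```

View pics/pr4.png

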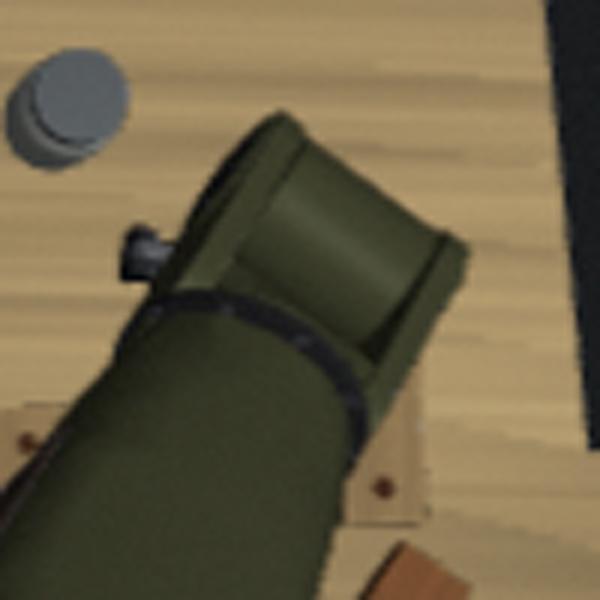

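Emit:
apply_moves(deltas=[[[0.55,0,0.001,0,0],[0.55,0,0,0,0]]])

```text
t: 6.87
position: [0.5509, -0.345, -0.0136]
ee_rot: [-1.571, 0.0, 3.019]
wrist_force: [-3.6, 1.3, 7.7]
finger_gap: 0.0661
```

Emit:
apply_moves(deltas=[[[0.55,0,0.001,0,0],[0.55,0,0,0,0]]])

```text
t: 7.03
position: [0.551, -0.345, -0.0137]
ee_rot: [-1.571, 0.0, 3.019]
wrist_force: [-8.0, 4.2, 16.8]
finger_gap: 0.0661
```

Emit:
apply_moves(deltas=[[[0.55,0,0.001,0,0],[0.55,0,0,0,0]]])

```text
t: 7.2
position: [0.551, -0.345, -0.0138]
ee_rot: [-1.571, 0.0, 3.02]
wrist_force: [-13.2, 7.7, 26.7]
finger_gap: 0.0661
```

Emit:
apply_moves(deltas=[[[0.55,0,0.001,0,0],[0.55,0,0,0,0]]])

```text
t: 7.37
position: [0.551, -0.3451, -0.0138]
ee_rot: [-1.571, 0.0, 3.02]
wrist_force: [-17.3, 12.0, 36.6]
finger_gap: 0.0662
```

Emit:
apply_moves(deltas=[[[0.55,0,-0.012,0,0],[0.08,0,0,0,0],[0.08,0,0,0,0],[0.08,0,0,0,0],[0.08,0,0,0,0]]])

```text
t: 7.78
position: [0.5506, -0.3447, -0.006]
ee_rot: [-1.571, -0.001, 3.019]
wrist_force: [-0.9, -0.0, -0.7]
finger_gap: 0.0463
```

Emit:
apply_moves(deltas=[[[0.08,0,0.0015,0,0],[0.08,0,0,0,0]]])

```text
t: 7.95
position: [0.5506, -0.3447, -0.0075]
ee_rot: [-1.571, -0.001, 3.019]
wrist_force: [0.4, 1.4, 0.5]
finger_gap: 0.0459
```

Emit:
apply_moves(deltas=[[[0.08,0,0.0015,0,0],[0.08,0,0,0,0]]])

```text
t: 8.12
position: [0.5507, -0.3448, -0.0087]
ee_rot: [-1.571, -0.001, 3.019]
wrist_force: [0.7, 0.3, -0.4]
finger_gap: 0.0464
```

Emit:
apply_moves(deltas=[[[0.08,0,0.0015,0,0],[0.08,0,0,0,0]]])

```text
t: 8.28
position: [0.551, -0.345, -0.0094]
ee_rot: [-1.571, 0.0, 3.019]
wrist_force: [-1.2, 1.2, 5.3]
finger_gap: 0.0461
```

```bash
python3 -c "
from h import *
go([.4647,-.0718,.10],-7.1)"
```

```text
t8.28 pos [ 0.551  -0.345  -0.0094] yaw 173.00 gap 0.0461 q6 1.08 rp [-1.571  0.   ]
TURN(first) 0.10 deg; then x 0.1194  y(down) -0.1094  z -0.2604; xz dist 0.286
```

Emit:
apply_moves(deltas=[[[0.78,0,-0.03,0,0.1],[0.78,0,-0.035,0,0],[0.78,0,-0.035,0,0],[0.78,0.0133,-0.035,-0.029,0],[0.78,0.0133,0,-0.029,0],[0.78,0.0133,0,-0.029,0],[0.78,0.0133,0,-0.029,0],[0.78,0.0133,0,-0.029,0],[0.78,0.0133,0,-0.029,0],[0.78,0.0133,0,-0.029,0]]])

```text
t: 9.12
position: [0.484, -0.1343, 0.1211]
ee_rot: [-1.571, 0.0, 3.018]
wrist_force: [0.3, 0.4, -0.1]
finger_gap: 0.0758
```

Emit:
apply_moves(deltas=[[[0.78,0.0133,0,-0.029,0],[0.78,0.0133,0.01,-0.029,0],[0.78,0,0.01,0,0],[0.78,0,0,0,0]]])

```text
t: 9.45
position: [0.4647, -0.0737, 0.0999]
ee_rot: [-1.571, -0.002, 3.02]
wrist_force: [-0.3, 0.2, -0.2]
finger_gap: 0.0757
```

Run:
```python
from h import *
go([.4647,-.0718,.057],-7.1)
for n in("scene","top"):
    d=cams.snapshot(n);p=proj(d,[.4647,-.0718,.09]).astype(int);save(0,d,"a_"+n,(p[0]-50,p[1]-45,p[0]+50,p[1]+30),7)
```

```text
t9.45 pos [ 0.4647 -0.0737  0.0999] yaw 173.02 gap 0.0757 q6 1.46 rp [-1.571 -0.002]
TURN(first) 0.12 deg; then x 0.0002  y(down) 0.0429  z -0.0019; xz dist 0.002
```

View pics/a_scene.png

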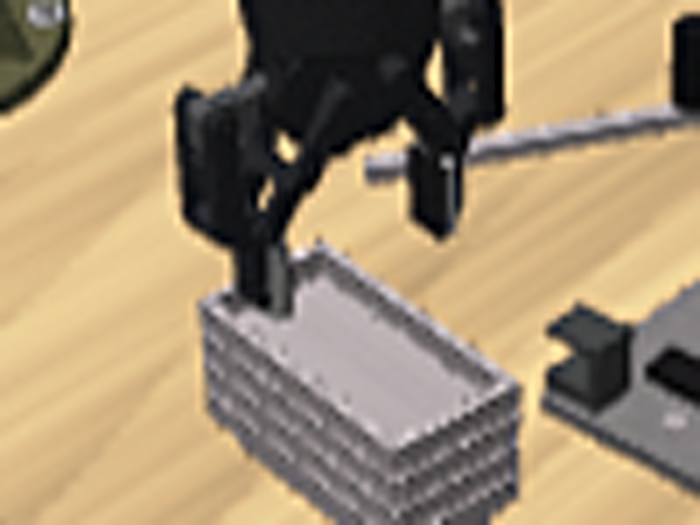

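View pics/a_top.png

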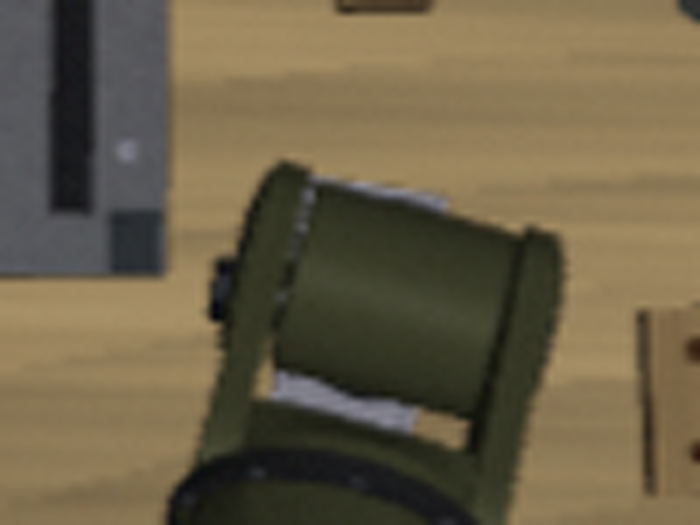

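Run:
```python
from h import *
d=cams.snapshot("scene");p=proj(d,[.4647,-.0718,.09]).astype(int);o=np.array([p[0]-50,p[1]-45])
c,s=np.cos(np.radians(-7)),np.sin(np.radians(-7))
for z in(.105,.116,.125):
    for g in(1,-1):
        for a in(-.011,.011):
            print(z,g,a,((proj(d,[.4647+a*c-g*.0379*s,-.0737+a*s+g*.0379*c,z])-o+.5)*7).round())
```

```text
0.105 1 -0.011 [412. 247.]
0.105 1 0.011 [446. 271.]
0.105 -1 -0.011 [263. 320.]
0.105 -1 0.011 [297. 346.]
0.116 1 -0.011 [411. 225.]
0.116 1 0.011 [446. 249.]
0.116 -1 -0.011 [261. 297.]
0.116 -1 0.011 [295. 323.]
0.125 1 -0.011 [411. 207.]
0.125 1 0.011 [445. 230.]
0.125 -1 -0.011 [260. 279.]
0.125 -1 0.011 [294. 305.]
```

Emit:
apply_moves(deltas=[[[0.78,0,0.014,-0.002,0],[0.78,0,0.015,0,0],[0.78,0,0.015,0,0],[0.78,0,0,0,0]]])

```text
t: 9.93
position: [0.4649, -0.0735, 0.0552]
ee_rot: [-1.571, -0.003, 3.016]
wrist_force: [0.3, 0.4, -0.3]
finger_gap: 0.0758
```

Emit:
apply_moves(deltas=[[[0.4,0,0,0,0],[0.4,0,0,0,0],[0.4,0,0,0,0],[0.4,0,0,0,0]]], grip_force=40)

```text
t: 10.27
position: [0.4661, -0.0731, 0.0578]
ee_rot: [-1.571, 0.001, 3.017]
wrist_force: [-0.1, -0.1, -1.4]
finger_gap: 0.065
```

Run:
```python
from h import *
go([.4647,-.0718,.057],-7.1)
for n in("scene",):
    d=cams.snapshot(n);p=proj(d,[.4647,-.0718,.09]).astype(int);save(0,d,"b_"+n,(p[0]-50,p[1]-45,p[0]+50,p[1]+30),7)
```

```text
t10.27 pos [ 0.4661 -0.0731  0.0578] yaw 172.89 gap 0.0650 q6 1.46 rp [-1.571e+00  1.000e-03]
TURN(first) -0.01 deg; then x 0.0015  y(down) 0.0008  z -0.0011; xz dist 0.002
```

View pics/b_scene.png

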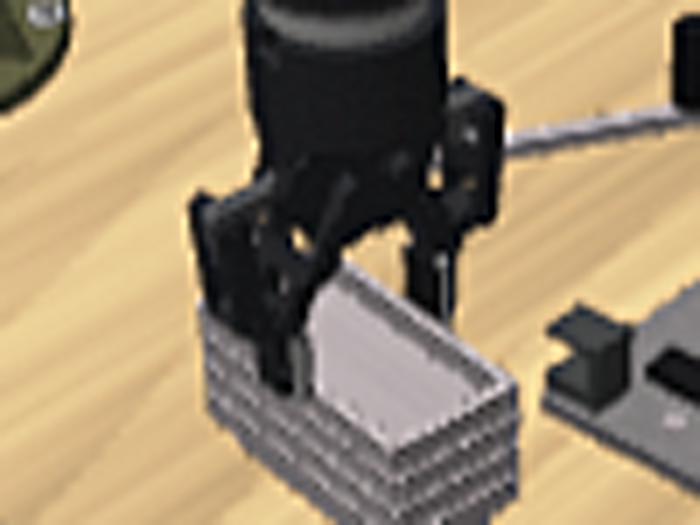

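Emit:
apply_moves(deltas=[[[0.4,0,0,0,0],[0.4,0,-0.005,0,0],[0.4,0,-0.008,0,0],[0.4,0,-0.01,0,0],[0.4,0,-0.01,0,0],[0.4,0,-0.01,0,0],[0.4,0,0,0,0]]])

```text
t: 10.9
position: [0.4668, -0.073, 0.1026]
ee_rot: [-1.57, 0.004, 3.018]
wrist_force: [0.6, 0.3, -0.7]
finger_gap: 0.0643
```

Run:
```python
from h import *
go([.4647,-.0718,.057],-7.1);print(telemetry.read_state()["wrist_force"])
for n in("scene",):
    d=cams.snapshot(n);p=proj(d,[.4647,-.0718,.09]).astype(int);save(0,d,"c_"+n,(p[0]-50,p[1]-45,p[0]+50,p[1]+30),7)
```

```text
t10.90 pos [ 0.4668 -0.073   0.1026] yaw 172.91 gap 0.0643 q6 1.46 rp [-1.57   0.004]
TURN(first) 0.01 deg; then x 0.0022  y(down) 0.0456  z -0.0009; xz dist 0.002
[ 0.5964416   0.25739338 -0.74210238]
```

View pics/c_scene.png

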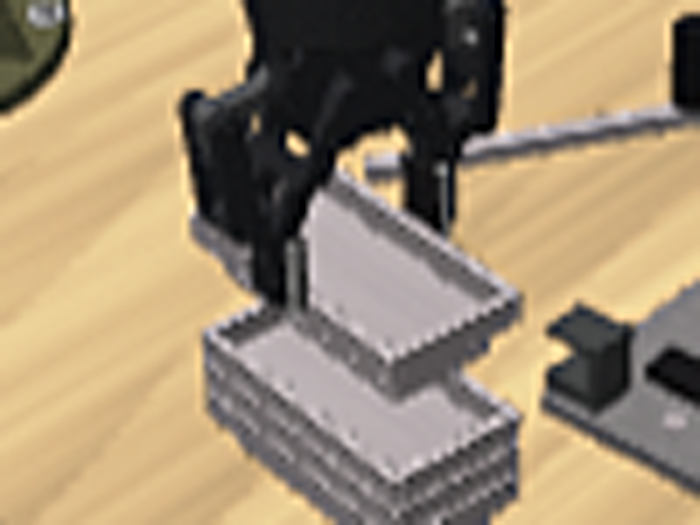

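Run:
```python
from h import *
go([.583,.288,.03],1.2)
```

```text
t10.95 pos [ 0.4663 -0.0729  0.1014] yaw 172.91 gap 0.0648 q6 1.46 rp [-1.571  0.002]
TURN(first) -8.29 deg; then x -0.1242  y(down) 0.0714  z -0.3584; xz dist 0.379
```

Emit:
apply_moves(deltas=[[[0.4,0,-0.015,0,-4.15],[0.4,0,-0.015,0,-4.14],[0.4,-0.01,0,-0.028,0],[0.4,-0.01,0,-0.028,0],[0.4,-0.01,0,-0.028,0],[0.4,-0.01,0,-0.028,0],[0.4,-0.01,0,-0.028,0],[0.4,-0.01,0,-0.028,0],[0.4,-0.01,0,-0.028,0],[0.4,-0.01,0,-0.028,0]]])

```text
t: 11.78
position: [0.541, 0.1543, 0.1296]
ee_rot: [-1.571, -0.001, -3.121]
wrist_force: [0.4, -1.1, -2.1]
finger_gap: 0.0649
```

Emit:
apply_moves(deltas=[[[0.4,-0.01,0,-0.028,0],[0.4,-0.01,0,-0.028,0],[0.4,-0.01,0,-0.028,0],[0.4,-0.01,0,-0.028,0],[0.4,-0.004,0,-0.02,0],[0.4,0,0,0,0],[0.4,0,0,0,0]]])

```text
t: 12.37
position: [0.5818, 0.2864, 0.1289]
ee_rot: [-1.57, -0.001, -3.119]
wrist_force: [0.9, -0.7, -2.2]
finger_gap: 0.0643
```

Run:
```python
from h import *
go([.583,.288,.05],1.2)
for n in("scene","top"):
    d=cams.snapshot(n);p=proj(d,[.583,.22,.05]).astype(int);save(0,d,"d_"+n,(p[0]-60,p[1]-60,p[0]+60,p[1]+40),6)
```

```text
t12.37 pos [0.5818 0.2864 0.1289] yaw -178.72 gap 0.0643 q6 1.95 rp [-1.57e+00 -1.00e-03]
TURN(first) 0.08 deg; then x -0.0012  y(down) 0.0789  z -0.0016; xz dist 0.002
```

View pics/d_scene.png

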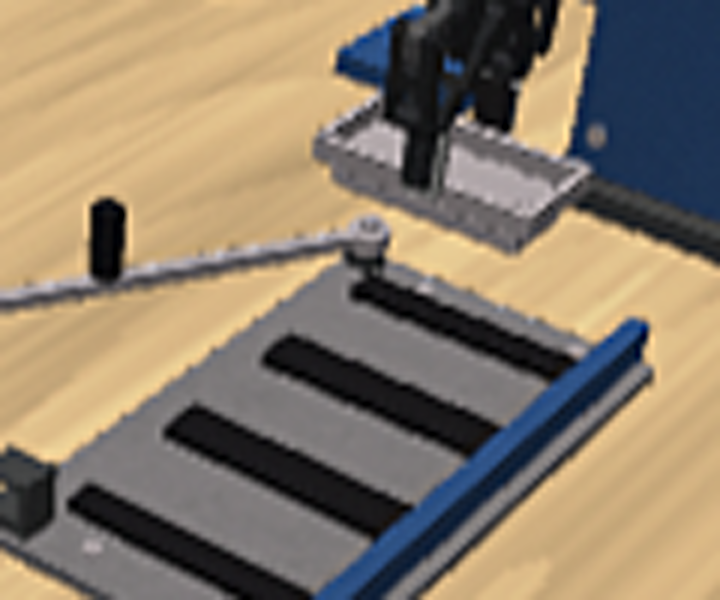

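View pics/d_top.png

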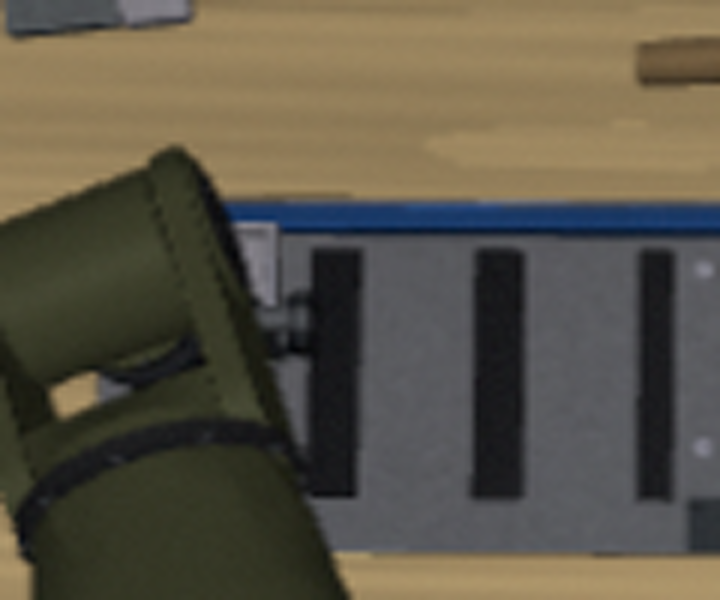

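Emit:
apply_moves(deltas=[[[0.4,-0.0012,0.02,-0.0016,0],[0.4,0,0.02,0,0],[0.4,0,0.02,0,0],[0.4,0,0.02,0,0],[0.4,0,0.014,0,0],[0.4,0,0.007,0,0],[0.4,0,0,0,0],[0.4,0,0,0,0]]])

```text
t: 13.13
position: [0.5838, 0.2872, 0.0298]
ee_rot: [-1.571, 0.001, -3.121]
wrist_force: [-0.3, -1.2, -1.4]
finger_gap: 0.0651
```

Emit:
apply_moves(deltas=[[[0.4,0,0.0015,0,0],[0.4,0,0.0015,0,0],[0.4,0,0,0,0]]])

```text
t: 13.38
position: [0.5837, 0.2874, 0.0266]
ee_rot: [-1.571, 0.001, -3.121]
wrist_force: [-0.8, -1.3, -2.1]
finger_gap: 0.0649
```

Emit:
apply_moves(deltas=[[[0.4,0,0.0015,0,0],[0.4,0,0.001,0,0],[0.4,0,0,0,0]]])

```text
t: 13.63
position: [0.5834, 0.2873, 0.0234]
ee_rot: [-1.571, -0.0, -3.121]
wrist_force: [-0.5, 0.3, -3.0]
finger_gap: 0.065
```

Emit:
apply_moves(deltas=[[[0.4,0,0.0015,0,0],[0.4,0,0,0,0]]])

```text
t: 13.8
position: [0.5834, 0.2873, 0.0218]
ee_rot: [-1.571, -0.0, -3.121]
wrist_force: [0.5, 0.4, -1.3]
finger_gap: 0.0648
```

Emit:
apply_moves(deltas=[[[0.4,0,0.001,0,0],[0.4,0,0,0,0]]])

```text
t: 13.97
position: [0.5835, 0.2874, 0.0217]
ee_rot: [-1.571, 0.0, -3.121]
wrist_force: [-4.0, -2.6, 5.4]
finger_gap: 0.0649
```

Emit:
apply_moves(deltas=[[[0.72,0,0,0,0],[0.72,0,0,0,0],[0.72,0,0,0,0],[0.72,0,-0.01,0,0],[0.72,0,-0.03,0,0],[0.72,0,-0.035,0,0],[0.72,0,-0.035,0,0],[0.72,0.01,0,0.03,0],[0.72,0.01,0,0.03,0],[0.72,0.01,0,0.03,0]]])

```text
t: 14.8
position: [0.5549, 0.196, 0.1323]
ee_rot: [-1.571, 0.002, -3.12]
wrist_force: [0.6, -0.4, 1.0]
finger_gap: 0.0732
```

Emit:
apply_moves(deltas=[[[0.72,0.01,0,0.035,0],[0.72,0.01,0,0.035,0],[0.72,0.01,0,0.035,0],[0.72,0.01,0,0.035,0],[0.72,0.01,0,0.035,0],[0.72,0.01,0,0.035,0],[0.72,0,0,0,0]]])

```text
t: 15.38
position: [0.4986, -0.0189, 0.132]
ee_rot: [-1.57, 0.001, -3.125]
wrist_force: [-0.1, 0.1, -0.5]
finger_gap: 0.0735
```

```bash
cat >> h.py <<'E'
def look(k):
    dt=cams.snapshot("top");ds=cams.snapshot("scene");save(0,dt,k+"_top",(130,130,400,260),2.9);save(0,ds,k+"_scene",(100,125,340,295),3.3);return dt,ds
E
python3 - <<'E'
from h import *
dt,ds=look("e")
go([.4345,-.2348,.1],3.6)
E
```

```text
t15.48 pos [ 0.4998 -0.0154  0.132 ] yaw -178.95 gap 0.0738 q6 1.45 rp [-1.571e+00  1.000e-03]
TURN(first) -2.55 deg; then x 0.0790  y(down) 0.0320  z 0.2148; xz dist 0.229
```

View pics/e_top.png

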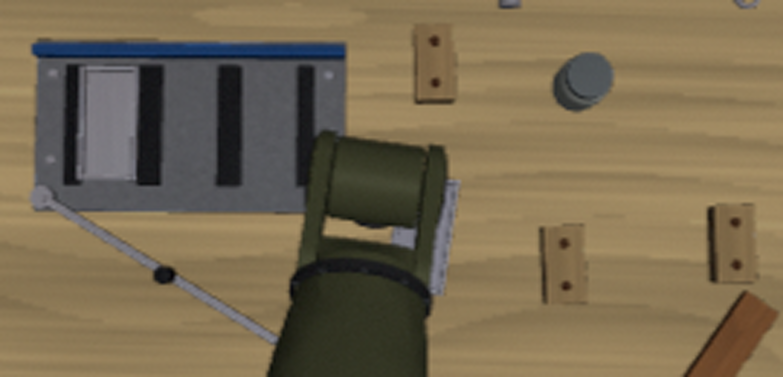

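View pics/e_scene.png

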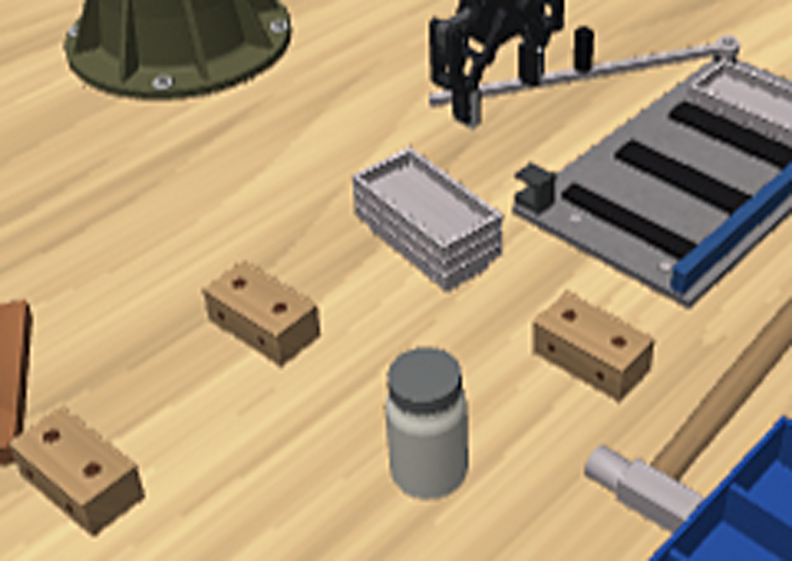

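```bash
cat >> h.py <<'E'
def holes(dt,ds):
    """hole blobs in top view -> block poses"""
    im=dt["image"].astype(int);m=((im[...,0]-im[...,1]>12)&(im[...,0]<95)&(im[...,1]<62)).astype(np.uint8)
    m[:135]=0;m[265:]=0;m[:,250:]*=1;m[:,:140]=0;m[:,405:]=0
    n,_,st,ce=cv2.connectedComponentsWithStats(m);return [(c.round(1),s[4]) for c,s in zip(ce[1:],st[1:]) if 2<=s[4]<30]
def block(dt,a,b,z=.038):
    pa,pb=dark(dt,a,3),dark(dt,b,3);A,B=onz(dt,pa,z),onz(dt,pb,z);v=A-B
    print("block",((A+B)/2).round(4),"yaw %.1f len %.4f"%(np.degrees(np.arctan2(v[1],v[0])),np.linalg.norm(v)))
def panrect(dt,box,z):
    im=dt["image"].astype(int);m=((im[...,2]-im[...,0]>-14)&(im.sum(2)>330)).astype(np.uint8)
    k=np.zeros_like(m);k[box[1]:box[3],box[0]:box[2]]=1;m*=k
    m=cv2.morphologyEx(m,cv2.MORPH_CLOSE,np.ones((3,3),np.uint8))
    c=max(cv2.findContours(m,cv2.RETR_EXTERNAL,cv2.CHAIN_APPROX_NONE)[0],key=cv2.contourArea);b=cv2.boxPoints(cv2.minAreaRect(c))
    w=np.array([onz(dt,q,z) for q in b]);e=[w[i]-w[i-1] for i in range(4)];L=max(e,key=np.linalg.norm)
    print("pan",b.round(1).tolist(),w.mean(0).round(4),[round(np.linalg.norm(x),4) for x in e[:2]],"yaw %.1f"%((np.degrees(np.arctan2(L[1],L[0]))+90)%180-90))
E
python3 - <<'E'
from h import *
dt=cams.snapshot("top");ds=cams.snapshot("scene")
print(holes(dt,ds))
block(dt,(324,213.5),(324.7,228.1));block(dt,(279.3,143.7),(279.7,158.1));block(dt,(383,206.2),(383.5,220.9))
panrect(dt,(150,145,190,200),.044)
E
```

```text
[(array([279.1, 143.9]), np.int32(8)), (array([279.5, 158. ]), np.int32(6)), (array([282.5, 164. ]), np.int32(2)), (array([383. , 206.3]), np.int32(7)), (array([324. , 213.5]), np.int32(8)), (array([383.3, 221. ]), np.int32(7)), (array([324.7, 228. ]), np.int32(7)), (array([317. , 228.5]), np.int32(2))]
block [ 0.4345 -0.2349  0.038 ] yaw 3.5 len 0.0480
block [ 0.662  -0.0826  0.038 ] yaw 2.7 len 0.0479
block [ 0.4633 -0.4277  0.038 ] yaw 2.0 len 0.0482
pan [[157.0, 153.0], [176.0, 153.0], [176.0, 191.0], [157.0, 191.0]] [0.5818 0.2878 0.044 ] [np.float64(0.1257), np.float64(0.0627)] yaw 2.3
```

Run:
```python
from h import *
go([.436,-.236,.011],3.5)
```

```text
t15.58 pos [ 0.5    -0.0139  0.1316] yaw -178.79 gap 0.0738 q6 1.45 rp [-1.571e+00  1.000e-03]
TURN(first) -2.29 deg; then x 0.0775  y(down) 0.1206  z 0.2178; xz dist 0.231
```

Emit:
apply_moves(deltas=[[[0.52,0,0,0,-2.3],[0.52,0.0111,0,0.0311,0],[0.52,0.0111,0,0.0311,0],[0.52,0.0111,0,0.0311,0],[0.52,0.0111,0,0.0311,0],[0.52,0.0111,0.01,0.0311,0],[0.52,0.0111,0.02,0.0311,0],[0.52,0.0111,0.02,0.0311,0],[0.52,0,0.01,0,0],[0.52,0,0,0,0]]])

```text
t: 16.42
position: [0.4347, -0.2362, 0.069]
ee_rot: [-1.573, -0.003, -3.082]
wrist_force: [-0.6, 0.7, -0.4]
finger_gap: 0.0648
```

Run:
```python
from h import *
go([.436,-.236,.011],3.5)
```

```text
t16.42 pos [ 0.4347 -0.2362  0.069 ] yaw -176.56 gap 0.0648 q6 0.94 rp [-1.573 -0.003]
TURN(first) -0.06 deg; then x -0.0013  y(down) 0.0580  z -0.0001; xz dist 0.001
```

Emit:
apply_moves(deltas=[[[0.52,-0.0013,0.018,0,0],[0.52,0,0.02,0,0],[0.52,0,0.02,0,0],[0.52,0,0,0,0],[0.0,0,0,0,0],[-0.1,0,0,0,0],[-0.1,0,0,0,0],[-0.1,0,0,0,0],[-0.1,0,0,0,0]]], grip_force=40)

```text
t: 17.17
position: [0.4377, -0.2364, 0.0146]
ee_rot: [-1.57, 0.002, -3.08]
wrist_force: [0.6, 3.9, 8.6]
finger_gap: 0.0454
```

Run:
```python
from h import *
go([.436,-.236,.011],3.5)
d=cams.snapshot("scene");p=proj(d,[.436,-.235,.03]).astype(int);save(0,d,"f_scene",(p[0]-50,p[1]-45,p[0]+50,p[1]+30),7)
```

```text
t17.17 pos [ 0.4377 -0.2364  0.0146] yaw -176.50 gap 0.0454 q6 0.94 rp [-1.57   0.002]
TURN(first) 0.00 deg; then x 0.0016  y(down) 0.0036  z -0.0005; xz dist 0.002
```

View pics/f_scene.png

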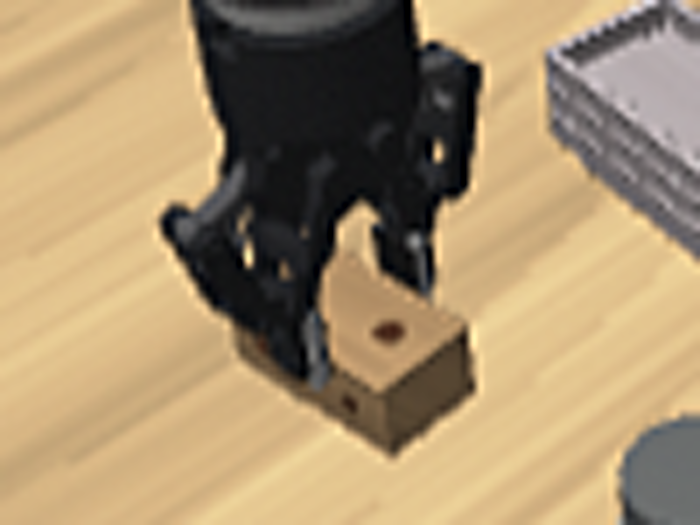

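Emit:
apply_moves(deltas=[[[-0.1,0,-0.008,0,0],[-0.1,0,-0.015,0,0],[-0.1,0,-0.03,0,0],[-0.1,0,-0.035,0,0],[-0.1,0,-0.035,0,0],[-0.1,0,0,0,2.3],[-0.1,0,0,0,0]]])

```text
t: 17.8
position: [0.4374, -0.2368, 0.1387]
ee_rot: [-1.568, 0.004, -3.123]
wrist_force: [-0.0, 0.3, -2.0]
finger_gap: 0.0454
```

Run:
```python
from h import *
go([.585,.2868,.044],1.2);print(telemetry.read_state()["wrist_force"])
```

```text
t17.80 pos [ 0.4374 -0.2368  0.1387] yaw -178.91 gap 0.0454 q6 0.98 rp [-1.568  0.004]
TURN(first) -0.11 deg; then x -0.1586  y(down) 0.0947  z -0.5204; xz dist 0.544
[-1.21703188e-03  3.24333353e-01 -2.02181857e+00]
```

Emit:
apply_moves(deltas=[[[-0.1,-0.01,0,-0.0325,0],[-0.1,-0.01,0,-0.0325,0],[-0.1,-0.01,0,-0.0325,0],[-0.1,-0.01,0,-0.0325,0],[-0.1,-0.01,0,-0.0325,0],[-0.1,-0.01,0,-0.0325,0],[-0.1,-0.01,0,-0.0325,0],[-0.1,-0.01,0,-0.0325,0],[-0.1,-0.01,0,-0.0325,0],[-0.1,-0.01,0,-0.0325,0]]])

```text
t: 18.63
position: [0.5295, 0.0923, 0.1353]
ee_rot: [-1.571, -0.002, -3.12]
wrist_force: [-0.4, -0.8, -0.5]
finger_gap: 0.0451
```

Emit:
apply_moves(deltas=[[[-0.1,-0.01,0,-0.0325,0],[-0.1,-0.01,0,-0.0325,0],[-0.1,-0.01,0,-0.0325,0],[-0.1,-0.01,0,-0.0325,0],[-0.1,-0.01,0.01,-0.0325,0],[-0.1,-0.009,0.01,-0.0325,0],[-0.1,0,0,0,0],[-0.1,0,0,0,0],[-0.1,0,0,0,0]]])

```text
t: 19.38
position: [0.5844, 0.2862, 0.1153]
ee_rot: [-1.57, -0.002, -3.12]
wrist_force: [0.7, -0.5, -0.9]
finger_gap: 0.0447
```

Run:
```python
from h import *
go([.585,.2868,.044],1.2);print(telemetry.read_state()["wrist_force"])
```

```text
t19.38 pos [0.5844 0.2862 0.1153] yaw -178.77 gap 0.0447 q6 1.95 rp [-1.57  -0.002]
TURN(first) 0.03 deg; then x -0.0006  y(down) 0.0713  z -0.0006; xz dist 0.001
[ 0.68156473 -0.54562266 -0.85620031]
```

Emit:
apply_moves(deltas=[[[-0.1,-0.0006,0.02,-0.0006,0],[-0.1,0,0.02,0,0],[-0.1,0,0.012,0,0],[-0.1,0,0,0,0],[-0.1,0,0,0,0]]])

```text
t: 19.8
position: [0.5855, 0.2867, 0.0644]
ee_rot: [-1.571, -0.001, -3.121]
wrist_force: [0.1, 0.2, -0.8]
finger_gap: 0.0449
```

Run:
```python
from h import *
go([.585,.2868,.044],1.2);print(telemetry.read_state()["wrist_force"])
d=cams.snapshot("scene");p=proj(d,[.583,.287,.05]).astype(int);save(0,d,"g_scene",(p[0]-50,p[1]-40,p[0]+50,p[1]+35),7)
```

```text
t19.80 pos [0.5855 0.2867 0.0644] yaw -178.85 gap 0.0449 q6 1.95 rp [-1.571e+00 -1.000e-03]
TURN(first) -0.05 deg; then x 0.0005  y(down) 0.0204  z -0.0001; xz dist 0.001
[ 0.06098985  0.21705501 -0.84956416]
```

View pics/g_scene.png

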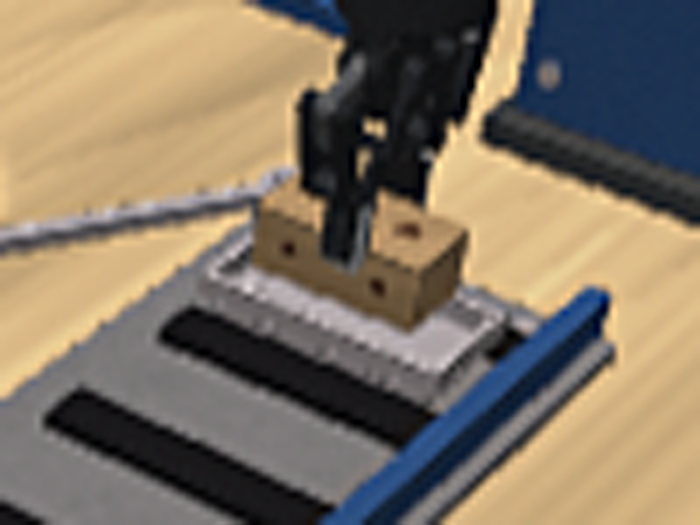

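Block hovers well centred over the pan. Lower it.

Emit:
apply_moves(deltas=[[[-0.1,0,0.007,0,0],[-0.1,0,0.007,0,0],[-0.1,0,0.003,0,0],[-0.1,0,0,0,0],[-0.1,0,0,0,0]]])

```text
t: 20.27
position: [0.5854, 0.2874, 0.0469]
ee_rot: [-1.571, -0.0, -3.121]
wrist_force: [-0.1, 0.4, -1.3]
finger_gap: 0.0452
```

Emit:
apply_moves(deltas=[[[-0.1,0,0.0015,0,0],[-0.1,0,0.0015,0,0],[-0.1,0,0,0,0]]])

```text
t: 20.52
position: [0.5854, 0.2874, 0.0439]
ee_rot: [-1.571, -0.0, -3.121]
wrist_force: [0.5, -0.4, -1.4]
finger_gap: 0.0446
```

Emit:
apply_moves(deltas=[[[-0.1,0,0.0015,0,0],[-0.1,0,0,0,0]]])

```text
t: 20.68
position: [0.5855, 0.2875, 0.0427]
ee_rot: [-1.571, 0.0, -3.121]
wrist_force: [-0.7, 1.0, -1.1]
finger_gap: 0.0453
```

Emit:
apply_moves(deltas=[[[-0.1,0,0.001,0,0],[-0.1,0,0,0,0]]])

```text
t: 20.85
position: [0.5856, 0.2875, 0.0426]
ee_rot: [-1.571, 0.0, -3.121]
wrist_force: [-3.7, -1.7, 9.0]
finger_gap: 0.0448
```

Emit:
apply_moves(deltas=[[[-0.1,0,0.001,0,0],[-0.1,0,0,0,0]]])

```text
t: 21.02
position: [0.5856, 0.2875, 0.0426]
ee_rot: [-1.571, 0.001, -3.121]
wrist_force: [-9.8, -4.4, 18.3]
finger_gap: 0.0451
```

Emit:
apply_moves(deltas=[[[-0.1,0,-0.0015,0,0],[0.3,0,0,0,0],[0.4,0,0,0,0],[0.4,0,0,0,0],[0.4,0,-0.02,0,0],[0.78,0,-0.035,0,0],[0.78,0.01,-0.035,0.02,0],[0.78,0.01,0,0.035,0],[0.78,0.01,0,0.035,0],[0.78,0.01,0,0.035,0]]])

```text
t: 21.85
position: [0.5474, 0.1605, 0.1324]
ee_rot: [-1.571, 0.001, -3.12]
wrist_force: [1.4, -0.6, 0.1]
finger_gap: 0.0759
```

Emit:
apply_moves(deltas=[[[0.78,0.01,0,0.035,0],[0.78,0.01,0,0.035,0],[0.78,0.01,0,0.035,0],[0.78,0.01,0,0.035,0],[0.78,0.01,0,0.035,0],[0.78,0,0,0,4],[0.78,0,0,0,4.2],[0.78,0,0,0,0]]])

```text
t: 22.52
position: [0.5017, -0.015, 0.1321]
ee_rot: [-1.571, 0.0, 3.015]
wrist_force: [-0.3, -0.7, 0.3]
finger_gap: 0.0758
```

Run:
```python
from h import *
dt,ds=look("h")
go([.466,-.0728,.1],-7.1)
print(holes(dt,ds))
```

```text
t22.62 pos [ 0.5017 -0.0143  0.132 ] yaw 173.14 gap 0.0764 q6 1.59 rp [-1.571 -0.   ]
TURN(first) 0.24 deg; then x 0.0282  y(down) 0.0320  z 0.0625; xz dist 0.069
[(array([279.1, 143.9]), np.int32(8)), (array([279.5, 158. ]), np.int32(6)), (array([165.1, 163.9]), np.int32(8)), (array([277. , 164.7]), np.int32(3)), (array([283., 164.]), np.int32(5)), (array([165. , 178.3]), np.int32(7)), (array([173. , 178.5]), np.int32(2)), (array([383. , 206.3]), np.int32(7)), (array([376., 216.]), np.int32(3)), (array([383.3, 221. ]), np.int32(7))]
```

View pics/h_top.png

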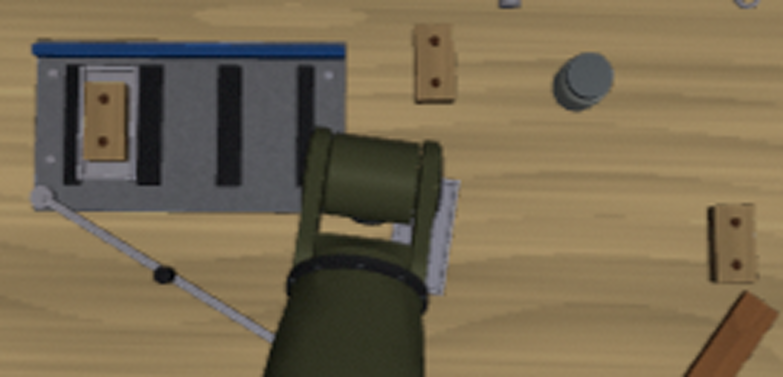

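View pics/h_scene.png

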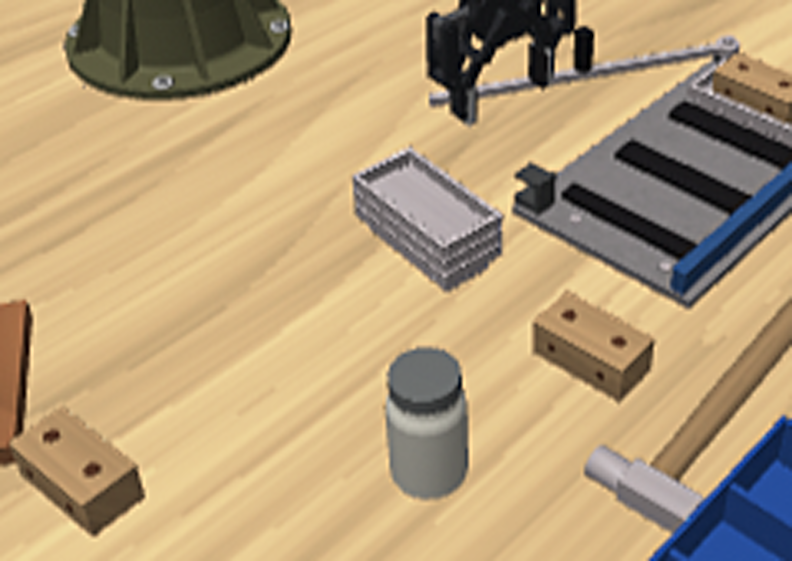

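Run:
```python
from h import *
dt=cams.snapshot("top");ds=cams.snapshot("scene")
block(dt,(165.1,163.9),(165,178.3),.066)
a=dark(ds,proj(ds,[.606,.287,.067]),3);b=dark(ds,proj(ds,[.558,.287,.067]),3)
for p,q in(((165.1,163.9),a),((165,178.3),b)):print(tri(dt,p,ds,q))
f=7;p=proj(ds,[.4647,-.0718,.05]).astype(int);o=(p[0]-50,p[1]-40)
im=cv2.resize(np.ascontiguousarray(ds["image"][o[1]:o[1]+75,o[0]:o[0]+100,::-1]),None,fx=f,fy=f,interpolation=cv2.INTER_CUBIC)
c,s=np.cos(np.radians(-7.1)),np.sin(np.radians(-7.1))
for i,j in((1,1),(1,-1),(-1,-1),(-1,1)):
    X=[.4647+i*.065*c-j*.033*s,-.0718+i*.065*s+j*.033*c,.064];q=(proj(ds,X)-o+.5)*f;cv2.drawMarker(im,tuple(int(v) for v in q),(0,0,255),cv2.MARKER_CROSS,12)
cv2.imwrite("pics/i.png",im)
```

```text
block [0.5825 0.2881 0.066 ] yaw 0.6 len 0.0477
(array([0.60492595, 0.28831762, 0.06734499]), np.float64(0.327475361107534))
(array([0.55779566, 0.2864952 , 0.06807426]), np.float64(0.4250056739185451))
```

View pics/i.png

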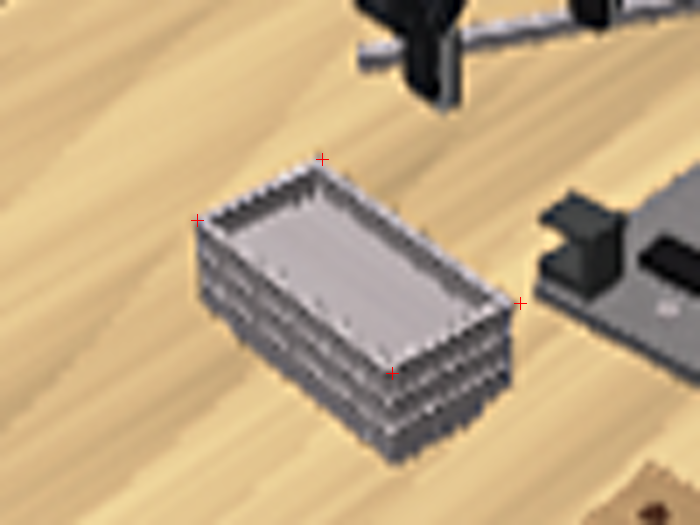

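Emit:
apply_moves(deltas=[[[0.78,0.0094,0,0.0208,0.2],[0.78,0.0094,0,0.0208,0],[0.78,0.0094,0,0.0208,0],[0.78,0,0.02,0,0],[0.78,0,0.02,0,0],[0.78,0,0,0,0],[0.78,0,0,0,0]]])

```text
t: 23.3
position: [0.4658, -0.0725, 0.0919]
ee_rot: [-1.571, -0.002, 3.017]
wrist_force: [-0.6, -0.2, 0.6]
finger_gap: 0.0761
```

Run:
```python
from h import *
go([.466,-.0728,.040],-7.1)
```

```text
t23.30 pos [ 0.4658 -0.0725  0.0919] yaw 172.88 gap 0.0761 q6 1.46 rp [-1.571 -0.002]
TURN(first) -0.02 deg; then x -0.0003  y(down) 0.0519  z 0.0003; xz dist 0.000
```

Emit:
apply_moves(deltas=[[[0.78,0,0.018,0,0],[0.78,0,0.018,0,0],[0.78,0,0.0155,0,0],[0.78,0,0,0,0],[0.78,0,0,0,0]]])

```text
t: 23.72
position: [0.4664, -0.0726, 0.0414]
ee_rot: [-1.571, 0.0, 3.017]
wrist_force: [-0.4, -1.0, 0.1]
finger_gap: 0.076
```

Emit:
apply_moves(deltas=[[[0.4,0,0,0,0],[0.4,0,0,0,0],[0.4,0,0,0,0],[0.4,0,0,0,0],[0.4,0,0,0,0]]])

```text
t: 24.13
position: [0.4669, -0.0727, 0.0424]
ee_rot: [-1.571, 0.002, 3.016]
wrist_force: [-1.0, 1.8, 7.0]
finger_gap: 0.0647
```

Emit:
apply_moves(deltas=[[[0.4,0,-0.005,0,0],[0.4,0,-0.008,0,0],[0.4,0,-0.015,0,0],[0.4,0,-0.02,0,0],[0.4,0,0,0,0],[0.4,0,0,0,0]]])

```text
t: 24.63
position: [0.4666, -0.073, 0.0899]
ee_rot: [-1.57, 0.003, 3.016]
wrist_force: [-0.6, 0.6, -2.2]
finger_gap: 0.0647
```

Run:
```python
from h import *
go([.5854,.1042,.03],1.2)
d=cams.snapshot("scene");p=proj(d,[.4647,-.0718,.07]).astype(int);save(0,d,"j_scene",(p[0]-50,p[1]-45,p[0]+50,p[1]+30),7)
```

```text
t24.63 pos [ 0.4666 -0.073   0.0899] yaw 172.80 gap 0.0647 q6 1.46 rp [-1.57   0.003]
TURN(first) -8.40 deg; then x -0.1225  y(down) 0.0599  z -0.1746; xz dist 0.213
```

View pics/j_scene.png

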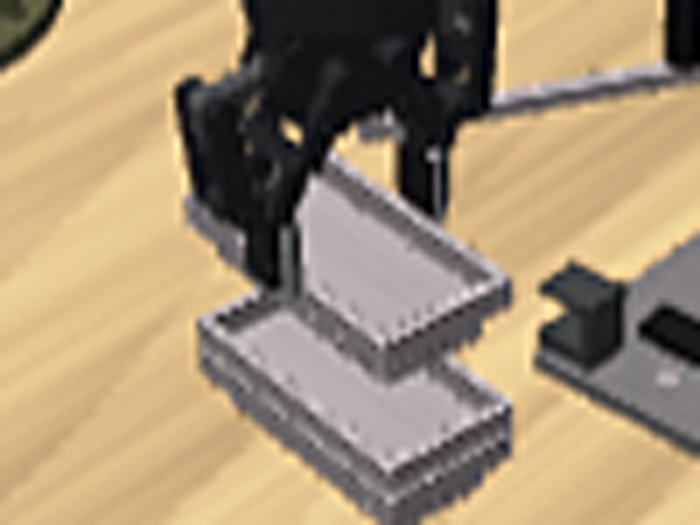

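Run:
```python
from h import *
go([.585,.1965,.03],1.2)
```

```text
t24.68 pos [ 0.466  -0.0728  0.0889] yaw 172.80 gap 0.0645 q6 1.46 rp [-1.571e+00  1.000e-03]
TURN(first) -8.40 deg; then x -0.1246  y(down) 0.0589  z -0.2668; xz dist 0.294
```

Emit:
apply_moves(deltas=[[[0.4,0,-0.02,0,-4.2],[0.4,0,-0.02,0,-4.2],[0.4,0,0,0,0]]])

```text
t: 24.93
position: [0.467, -0.0731, 0.1308]
ee_rot: [-1.57, 0.003, -3.117]
wrist_force: [0.7, 0.5, -0.5]
finger_gap: 0.0646
```

Run:
```python
from h import *
go([.585,.1965,.03],1.2)
```

```text
t24.93 pos [ 0.467  -0.0731  0.1308] yaw -178.57 gap 0.0646 q6 1.31 rp [-1.57   0.003]
TURN(first) 0.23 deg; then x -0.1236  y(down) 0.1008  z -0.2670; xz dist 0.294
```

Emit:
apply_moves(deltas=[[[0.4,-0.0137,0,-0.0297,0.2],[0.4,-0.0137,0,-0.0297,0],[0.4,-0.0137,0,-0.0297,0],[0.4,-0.0137,0,-0.0297,0],[0.4,-0.0137,0,-0.0297,0],[0.4,-0.0137,0,-0.0297,0],[0.4,-0.0137,0,-0.0297,0],[0.4,-0.0137,0,-0.0297,0],[0.4,-0.0137,0,-0.0297,0],[0.4,0,0.02,0,0]]])

```text
t: 25.77
position: [0.5867, 0.2015, 0.1098]
ee_rot: [-1.573, 0.005, -3.123]
wrist_force: [-0.0, 0.1, -2.3]
finger_gap: 0.0648
```

Emit:
apply_moves(deltas=[[[0.4,0,0.02,0,0],[0.4,0,0.02,0,0],[0.4,0,0.01,0,0],[0.4,0,0,0,0],[0.4,0,0,0,0]]])

```text
t: 26.18
position: [0.5844, 0.1964, 0.0581]
ee_rot: [-1.571, -0.001, -3.125]
wrist_force: [-0.5, 0.8, -0.5]
finger_gap: 0.0648
```

Run:
```python
from h import *
go([.585,.1965,.025],1.2)
d=cams.snapshot("scene");p=proj(d,[.583,.2,.05]).astype(int);save(0,d,"k_scene",(p[0]-50,p[1]-40,p[0]+50,p[1]+35),7)
```

```text
t26.18 pos [0.5844 0.1964 0.0581] yaw -179.05 gap 0.0648 q6 1.82 rp [-1.571e+00 -1.000e-03]
TURN(first) -0.25 deg; then x -0.0006  y(down) 0.0331  z -0.0000; xz dist 0.001
```

View pics/k_scene.png

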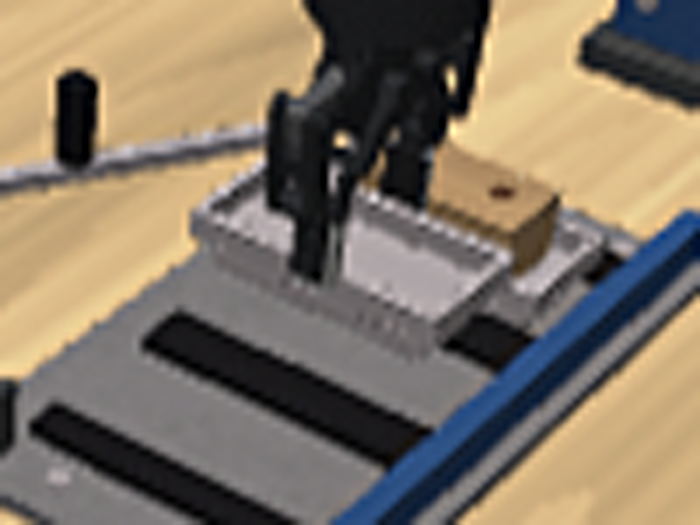

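Emit:
apply_moves(deltas=[[[0.4,0,0.012,0,0],[0.4,0,0.012,0,0],[0.4,0,0.007,0,0],[0.4,0,0.002,0,0],[0.4,0,0,0,0],[0.4,0,0,0,0]]])

```text
t: 26.73
position: [0.5846, 0.1966, 0.0256]
ee_rot: [-1.571, 0.0, -3.124]
wrist_force: [1.0, 0.2, -1.2]
finger_gap: 0.0649
```

Emit:
apply_moves(deltas=[[[0.4,0,0.0015,0,0],[0.4,0,0.0015,0,0],[0.4,0,0,0,0]]])

```text
t: 26.98
position: [0.5845, 0.1966, 0.0225]
ee_rot: [-1.571, 0.0, -3.124]
wrist_force: [-0.8, -0.7, -1.1]
finger_gap: 0.065
```

Emit:
apply_moves(deltas=[[[0.4,0,0.001,0,0],[0.4,0,0,0,0]]])

```text
t: 27.15
position: [0.5846, 0.1967, 0.0225]
ee_rot: [-1.571, 0.0, -3.124]
wrist_force: [-5.6, -1.0, 7.7]
finger_gap: 0.0646
```

Emit:
apply_moves(deltas=[[[0.66,0,0,0,0],[0.66,0,0,0,0],[0.66,0,0,0,0],[0.66,0,-0.01,0,0],[0.66,0,-0.03,0,0],[0.52,0,-0.035,0,0],[0.52,-0.003,-0.03,0.025,0],[0.52,-0.006,0,0.033,0],[0.52,-0.006,0,0.033,0],[0.52,-0.006,0,0.033,0]]])

```text
t: 27.98
position: [0.608, 0.0718, 0.1281]
ee_rot: [-1.571, 0.002, -3.124]
wrist_force: [0.9, 0.0, -0.8]
finger_gap: 0.0647
```

Run:
```python
from h import *
dt,ds=look("l")
block(dt,(279.3,143.7),(279.7,158.1));block(dt,(383,206.2),(383.5,220.9));panrect(dt,(185,145,220,200),.044)
go([.6645,-.0838,.011],2.7)
```

```text
block [ 0.662  -0.0827  0.038 ] yaw 2.8 len 0.0479
block [ 0.4633 -0.4277  0.038 ] yaw 2.1 len 0.0482
pan [[185.0, 153.0], [201.0, 153.0], [201.0, 191.0], [185.0, 191.0]] [0.584  0.2006 0.044 ] [np.float64(0.1257), np.float64(0.0528)] yaw 2.1
t28.08 pos [0.6084 0.0689 0.1275] yaw -179.24 gap 0.0647 q6 1.61 rp [-1.57e+00  1.00e-03]
TURN(first) -1.94 deg; then x -0.0488  y(down) 0.1165  z 0.1551; xz dist 0.163
```

View pics/l_top.png

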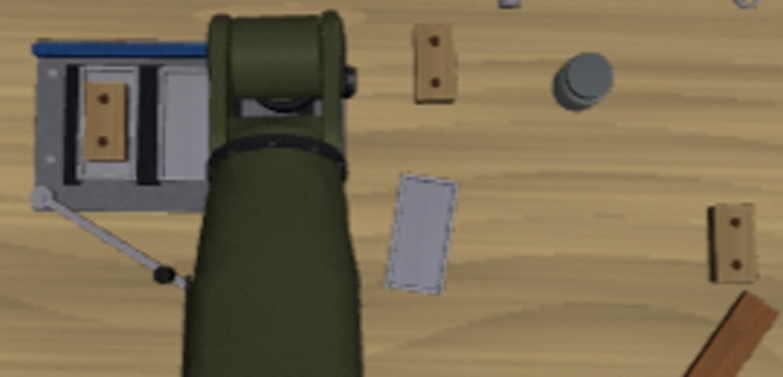

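Emit:
apply_moves(deltas=[[[0.52,0,0,0,-1.9],[0.52,-0.0098,0,0.031,0],[0.52,-0.0098,0,0.031,0],[0.52,-0.0098,0,0.031,0],[0.52,-0.0098,0.01,0.031,0],[0.52,-0.0098,0.015,0.031,0],[0.52,0,0.02,0,0],[0.52,0,0.015,0,0],[0.52,0,0,0,0],[0.52,0,0,0,0]]])

```text
t: 28.92
position: [0.6643, -0.0788, 0.0668]
ee_rot: [-1.571, -0.001, -3.091]
wrist_force: [0.2, -0.2, 0.4]
finger_gap: 0.0649
```

Run:
```python
from h import *
go([.664,-.0838,.011],2.7)
```

```text
t28.92 pos [ 0.6643 -0.0788  0.0668] yaw -177.09 gap 0.0649 q6 1.35 rp [-1.571e+00 -1.000e-03]
TURN(first) 0.21 deg; then x 0.0005  y(down) 0.0558  z 0.0049; xz dist 0.005
```

Emit:
apply_moves(deltas=[[[0.52,0.0005,0.018,0.005,0.2],[0.52,0,0.02,0,0],[0.52,0,0.0175,0,0],[0.52,0,0,0,0],[0.52,0,0,0,0],[-0.1,0,0,0,0],[-0.1,0,0,0,0],[-0.1,0,0,0,0],[-0.1,0,0,0,0],[-0.1,0,0,0,0]]])

```text
t: 29.75
position: [0.6654, -0.0843, 0.0136]
ee_rot: [-1.57, 0.003, -3.094]
wrist_force: [-1.7, 1.9, 8.3]
finger_gap: 0.0447
```

Run:
```python
from h import *
go([.664,-.0838,.011],2.7)
d=cams.snapshot("scene");p=proj(d,[.664,-.083,.03]).astype(int);save(0,d,"m_scene",(p[0]-50,p[1]-45,p[0]+50,p[1]+30),7)
```

```text
t29.75 pos [ 0.6654 -0.0843  0.0136] yaw -177.30 gap 0.0447 q6 1.34 rp [-1.57   0.003]
TURN(first) 0.00 deg; then x 0.0013  y(down) 0.0026  z -0.0005; xz dist 0.001
```

View pics/m_scene.png

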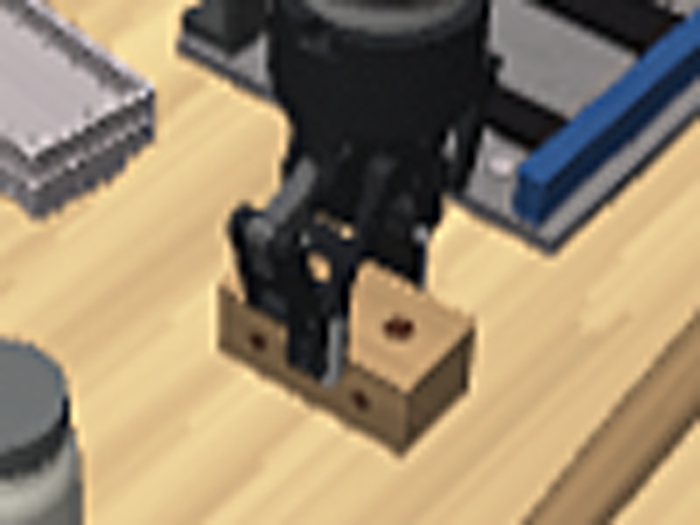

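Emit:
apply_moves(deltas=[[[-0.1,0,-0.008,0,0],[-0.1,0,-0.02,0,0],[-0.1,0,-0.03,0,0],[-0.1,0,-0.03,0,1.5],[-0.1,0,-0.03,0,0],[-0.1,0,0,0,0]]])

```text
t: 30.3
position: [0.6666, -0.0847, 0.1373]
ee_rot: [-1.569, 0.01, -3.121]
wrist_force: [0.6, -0.0, 0.8]
finger_gap: 0.0446
```

Run:
```python
from h import *
go([.5862,.196,.0416],1.2)
```

```text
t30.30 pos [ 0.6666 -0.0847  0.1373] yaw -178.81 gap 0.0446 q6 1.37 rp [-1.569  0.01 ]
TURN(first) -0.01 deg; then x 0.0745  y(down) 0.0957  z -0.2823; xz dist 0.292
```

Emit:
apply_moves(deltas=[[[-0.1,0.0083,0,-0.0314,0],[-0.1,0.0083,0,-0.0314,0],[-0.1,0.0083,0,-0.0314,0],[-0.1,0.0083,0,-0.0314,0],[-0.1,0.0083,0,-0.0314,0],[-0.1,0.0083,0,-0.0314,0],[-0.1,0.0083,0,-0.0314,0],[-0.1,0.0083,0,-0.0314,0],[-0.1,0.0083,0,-0.0314,0],[-0.1,0,0.01,0,0]]])

```text
t: 31.13
position: [0.5829, 0.2018, 0.1218]
ee_rot: [-1.573, 0.004, -3.116]
wrist_force: [-0.1, 0.7, -0.6]
finger_gap: 0.0452
```

Emit:
apply_moves(deltas=[[[-0.1,0,0.02,0,0],[-0.1,0,0.02,0,0],[-0.1,0,0.018,0,0],[-0.1,0,0,0,0],[-0.1,0,0,0,0]]])

```text
t: 31.55
position: [0.5835, 0.1964, 0.0613]
ee_rot: [-1.571, -0.001, -3.121]
wrist_force: [0.7, 0.4, 0.0]
finger_gap: 0.045
```

Run:
```python
from h import *
go([.5862,.196,.0416],1.2)
d=cams.snapshot("scene");p=proj(d,[.583,.2,.05]).astype(int);save(0,d,"n_scene",(p[0]-50,p[1]-40,p[0]+50,p[1]+35),7)
```

```text
t31.55 pos [0.5835 0.1964 0.0613] yaw -178.81 gap 0.0450 q6 1.82 rp [-1.571e+00 -1.000e-03]
TURN(first) -0.01 deg; then x -0.0027  y(down) 0.0197  z 0.0005; xz dist 0.003
```

View pics/n_scene.png

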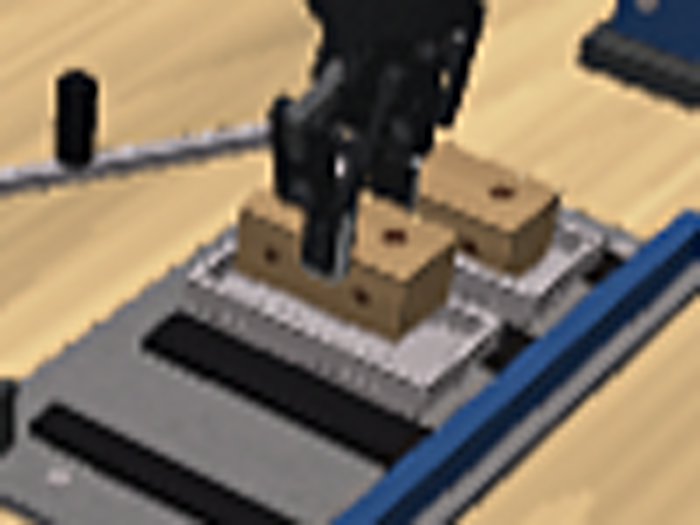

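Emit:
apply_moves(deltas=[[[-0.1,-0.0027,0.005,0.0005,0],[-0.1,0,0.006,0,0],[-0.1,0,0.005,0,0],[-0.1,0,0.0025,0,0],[-0.1,0,0,0,0],[-0.1,0,0,0,0]]])

```text
t: 32.1
position: [0.5863, 0.1962, 0.0425]
ee_rot: [-1.571, -0.0, -3.121]
wrist_force: [-0.8, -0.0, -1.6]
finger_gap: 0.0452
```

Emit:
apply_moves(deltas=[[[-0.1,0,0.0015,0,0],[-0.1,0,0,0,0]]])

```text
t: 32.27
position: [0.5865, 0.1963, 0.0416]
ee_rot: [-1.571, 0.001, -3.121]
wrist_force: [-1.3, -0.4, 4.1]
finger_gap: 0.0449
```

Emit:
apply_moves(deltas=[[[-0.1,0,0.001,0,0],[-0.1,0,0,0,0]]])

```text
t: 32.43
position: [0.5865, 0.1963, 0.0416]
ee_rot: [-1.571, 0.001, -3.121]
wrist_force: [-8.3, -2.2, 14.4]
finger_gap: 0.0453
```

Emit:
apply_moves(deltas=[[[-0.1,0,-0.001,0,0],[0.3,0,0,0,0],[0.3,0,0,0,0],[0.3,0,0,0,0],[0.3,0,-0.02,0,0],[0.5,0,-0.035,0,0],[0.78,0.005,-0.035,0.02,0],[0.78,0.012,0,0.03,0],[0.78,0.012,0,0.03,0],[0.78,0.012,0,0.03,0]]])

```text
t: 33.27
position: [0.547, 0.0844, 0.1314]
ee_rot: [-1.571, 0.001, -3.12]
wrist_force: [0.5, -0.6, -0.5]
finger_gap: 0.0762
```

Emit:
apply_moves(deltas=[[[0.78,0.012,0,0.03,4],[0.78,0.012,0,0.03,4.3],[0.78,0,0,0,0]]])

```text
t: 33.52
position: [0.5211, 0.022, 0.131]
ee_rot: [-1.57, -0.001, 3.01]
wrist_force: [0.8, 0.0, 0.3]
finger_gap: 0.0761
```

Run:
```python
from h import *
dt,ds=look("o")
print(holes(dt,ds)); panrect(dt,(255,180,300,240),.048);panrect(dt,(184,145,222,200),.044);panrect(dt,(150,145,184,200),.044)
go([.466,-.0728,.024],-7.1)
```

```text
[(array([165.1, 163.9]), np.int32(8)), (array([193.1, 164.1]), np.int32(8)), (array([165. , 178.3]), np.int32(7)), (array([193., 179.]), np.int32(9)), (array([191.5, 185. ]), np.int32(6)), (array([198., 185.]), np.int32(5)), (array([383. , 206.3]), np.int32(7)), (array([376. , 216.5]), np.int32(2)), (array([383.3, 221. ]), np.int32(7))]
pan [[262.29998779296875, 228.3000030517578], [268.1000061035156, 189.39999389648438], [287.70001220703125, 192.3000030517578], [281.8999938964844, 231.1999969482422]] [ 0.4648 -0.0719  0.048 ] [np.float64(0.0646), np.float64(0.1284)] yaw -7.1
pan [[185.0, 191.0], [185.0, 170.0], [204.0, 170.0], [204.0, 191.0]] [0.5559 0.1947 0.044 ] [np.float64(0.0624), np.float64(0.0693)] yaw 2.1
pan [[158.0, 153.0], [176.0, 153.0], [176.0, 177.0], [158.0, 177.0]] [0.6049 0.2871 0.044 ] [np.float64(0.0796), np.float64(0.0594)] yaw 2.3
t33.62 pos [0.5228 0.0251 0.1313] yaw 172.82 gap 0.0757 q6 1.67 rp [-1.571  0.   ]
TURN(first) -0.08 deg; then x 0.0443  y(down) 0.1073  z 0.1041; xz dist 0.113
```

View pics/o_top.png

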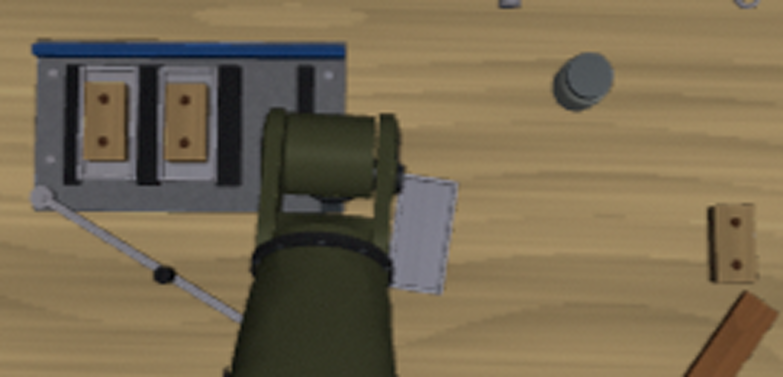

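View pics/o_scene.png

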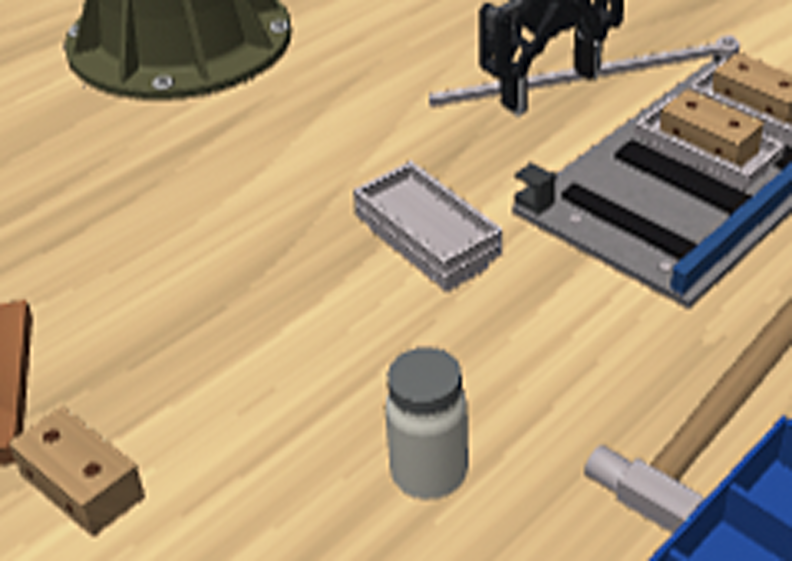

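Emit:
apply_moves(deltas=[[[0.78,0.0111,0,0.026,0],[0.78,0.0111,0,0.026,0],[0.78,0.0111,0,0.026,0],[0.78,0.0111,0,0.026,0],[0.78,0,0.02,0,0],[0.78,0,0.02,0,0],[0.78,0,0.01,0,0],[0.78,0,0,0,0],[0.78,0,0,0,0]]])

```text
t: 34.37
position: [0.4662, -0.0713, 0.0811]
ee_rot: [-1.571, -0.001, 3.019]
wrist_force: [-0.0, 0.8, 1.3]
finger_gap: 0.0761
```

Run:
```python
from h import *
go([.466,-.0728,.025],-7.1)
```

```text
t34.37 pos [ 0.4662 -0.0713  0.0811] yaw 172.98 gap 0.0761 q6 1.46 rp [-1.571e+00 -1.000e-03]
TURN(first) 0.08 deg; then x 0.0001  y(down) 0.0561  z 0.0015; xz dist 0.001
```

Emit:
apply_moves(deltas=[[[0.78,0,0.018,0.0015,0],[0.78,0,0.02,0,0],[0.78,0,0.0175,0,0],[0.78,0,0,0,0],[0.78,0,0,0,0],[0.4,0,0,0,0],[0.4,0,0,0,0],[0.4,0,0,0,0],[0.4,0,0,0,0],[0.4,0,0,0,0]]])

```text
t: 35.2
position: [0.4667, -0.0734, 0.0274]
ee_rot: [-1.571, 0.003, 3.018]
wrist_force: [-1.3, 1.4, 6.0]
finger_gap: 0.0648
```

Emit:
apply_moves(deltas=[[[0.4,0,-0.005,0,0],[0.4,0,-0.008,0,0],[0.4,0,-0.015,0,0],[0.4,0,-0.02,0,0],[0.4,0,0,0,0],[0.4,0,0,0,0]]])

```text
t: 35.7
position: [0.4663, -0.0736, 0.0749]
ee_rot: [-1.57, 0.003, 3.018]
wrist_force: [-0.4, -0.1, -2.3]
finger_gap: 0.0647
```

Run:
```python
from h import *
d=cams.snapshot("scene");p=proj(d,[.4647,-.0718,.06]).astype(int);save(0,d,"p_scene",(p[0]-50,p[1]-45,p[0]+50,p[1]+30),7)
go([.587,.1046,.03],1.2)
```

```text
t35.75 pos [ 0.4658 -0.0735  0.0739] yaw 172.89 gap 0.0645 q6 1.46 rp [-1.571e+00  1.000e-03]
TURN(first) -8.31 deg; then x -0.1250  y(down) 0.0439  z -0.1755; xz dist 0.215
```

View pics/p_scene.png

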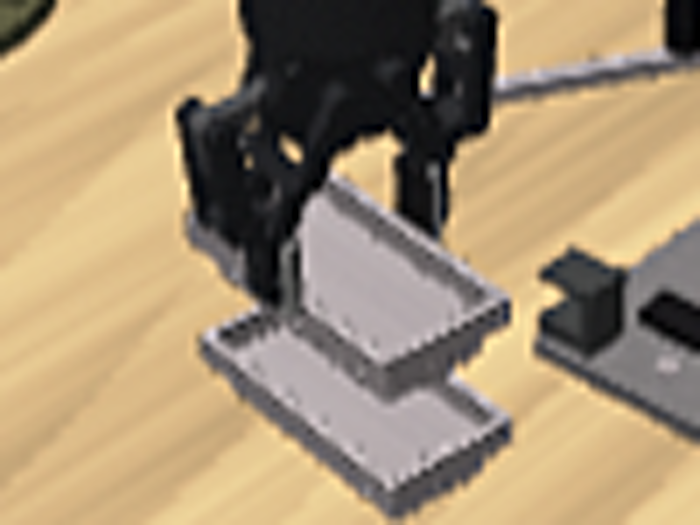

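Emit:
apply_moves(deltas=[[[0.4,0,-0.025,0,-4.15],[0.4,0,-0.025,0,-4.15],[0.4,-0.0156,0,-0.022,0],[0.4,-0.0156,0,-0.022,0],[0.4,-0.0156,0,-0.022,0],[0.4,-0.0156,0,-0.022,0],[0.4,-0.0156,0,-0.022,0],[0.4,-0.0156,0,-0.022,0],[0.4,-0.0156,0,-0.022,0],[0.4,-0.0156,0,-0.022,0]]])

```text
t: 36.58
position: [0.587, 0.1063, 0.1223]
ee_rot: [-1.571, -0.002, -3.121]
wrist_force: [-0.4, 0.4, -0.9]
finger_gap: 0.064
```

Emit:
apply_moves(deltas=[[[0.4,0,0.015,0,0],[0.4,0,0.02,0,0],[0.4,0,0.02,0,0],[0.4,0,0.01,0,0],[0.4,0,0,0,0],[0.4,0,0,0,0]]])

```text
t: 37.08
position: [0.5866, 0.105, 0.0583]
ee_rot: [-1.571, -0.001, -3.121]
wrist_force: [-0.1, 0.5, -0.8]
finger_gap: 0.0648
```

Run:
```python
from h import *
go([.587,.1047,.025],1.2)
d=cams.snapshot("scene");p=proj(d,[.583,.12,.05]).astype(int);save(0,d,"q_scene",(p[0]-50,p[1]-40,p[0]+50,p[1]+35),7)
```

```text
t37.08 pos [0.5866 0.105  0.0583] yaw -178.82 gap 0.0648 q6 1.67 rp [-1.571e+00 -1.000e-03]
TURN(first) -0.02 deg; then x -0.0004  y(down) 0.0333  z 0.0003; xz dist 0.000
```

View pics/q_scene.png

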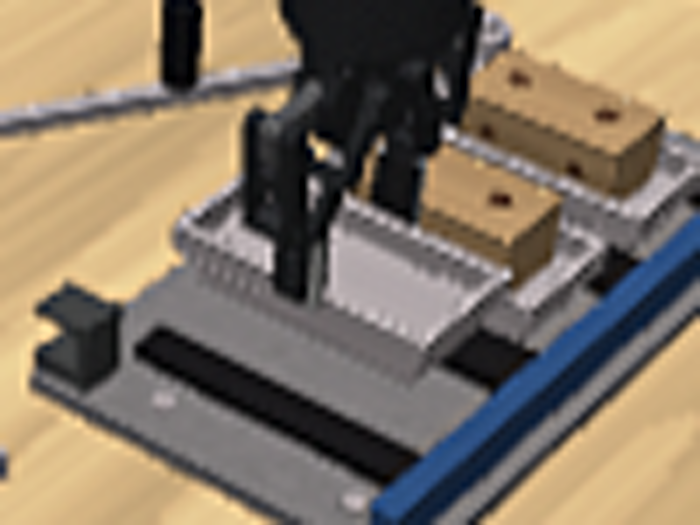

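Emit:
apply_moves(deltas=[[[0.4,0,0.012,0,0],[0.4,0,0.012,0,0],[0.4,0,0.007,0,0],[0.4,0,0.001,0,0],[0.4,0,0,0,0],[0.4,0,0,0,0]]])

```text
t: 37.63
position: [0.5869, 0.1051, 0.0267]
ee_rot: [-1.571, 0.0, -3.121]
wrist_force: [0.3, -0.1, -1.4]
finger_gap: 0.0648
```

Emit:
apply_moves(deltas=[[[0.4,0,0.0015,0,0],[0.4,0,0.001,0,0],[0.4,0,0,0,0]]])

```text
t: 37.88
position: [0.5868, 0.1051, 0.0241]
ee_rot: [-1.571, 0.0, -3.121]
wrist_force: [-0.6, 0.3, -1.6]
finger_gap: 0.0643
```

Emit:
apply_moves(deltas=[[[0.4,0,0.001,0,0],[0.4,0,0,0,0]]])

```text
t: 38.05
position: [0.587, 0.1051, 0.0235]
ee_rot: [-1.571, 0.0, -3.121]
wrist_force: [-1.6, -0.3, 2.4]
finger_gap: 0.0644
```

Emit:
apply_moves(deltas=[[[0.66,0,0,0,0],[0.66,0,0,0,0],[0.66,0,0,0,0],[0.66,0,-0.01,0,0],[0.66,0,-0.03,0,0],[0.52,0,-0.035,0,0],[0.52,0.005,-0.03,0.025,0],[0.52,0.007,0,0.033,0],[0.52,0.007,0,0.033,0],[0.52,0.007,0,0.033,0]]])

```text
t: 38.88
position: [0.5631, -0.0206, 0.1295]
ee_rot: [-1.571, 0.002, -3.12]
wrist_force: [0.8, 0.4, -0.2]
finger_gap: 0.0646
```

Emit:
apply_moves(deltas=[[[0.52,0.008,0,0.035,0],[0.52,0.008,0,0.035,0],[0.52,0.008,0,0.035,0],[0.52,0.008,0,0.035,0],[0.52,0.008,0,0.035,0],[0.52,0.008,0,0.035,0],[0.52,0,0,0,0]]])

```text
t: 39.47
position: [0.5185, -0.2355, 0.129]
ee_rot: [-1.569, 0.001, -3.125]
wrist_force: [-0.4, 0.8, -0.5]
finger_gap: 0.0649
```

Run:
```python
from h import *
dt,ds=look("r")
print(holes(dt,ds));block(dt,(383,206.2),(383.5,220.9));panrect(dt,(210,145,240,200),.044)
block(dt,(165.1,163.9),(165,178.3),.066);block(dt,(193.1,164.1),(193,179),.066)
go([.466,-.429,.011],2.1)
```

```text
[(array([165.1, 163.9]), np.int32(8)), (array([193.1, 164.1]), np.int32(8)), (array([165. , 178.3]), np.int32(7)), (array([193., 179.]), np.int32(9)), (array([193., 185.]), np.int32(9)), (array([383. , 206.3]), np.int32(7)), (array([376. , 220.5]), np.int32(2)), (array([383.3, 221. ]), np.int32(7))]
block [ 0.4633 -0.4277  0.038 ] yaw 2.1 len 0.0482
pan [[213.0, 153.0], [232.0, 153.0], [232.0, 191.0], [213.0, 191.0]] [0.5865 0.1035 0.044 ] [np.float64(0.1257), np.float64(0.0627)] yaw 1.8
block [0.5825 0.2881 0.066 ] yaw 0.6 len 0.0477
block [0.5831 0.197  0.066 ] yaw 1.0 len 0.0481
t39.57 pos [ 0.5194 -0.2314  0.1286] yaw -178.94 gap 0.0649 q6 1.07 rp [-1.571  0.   ]
TURN(first) -1.04 deg; then x 0.0607  y(down) 0.1176  z 0.1955; xz dist 0.205
```

View pics/r_top.png

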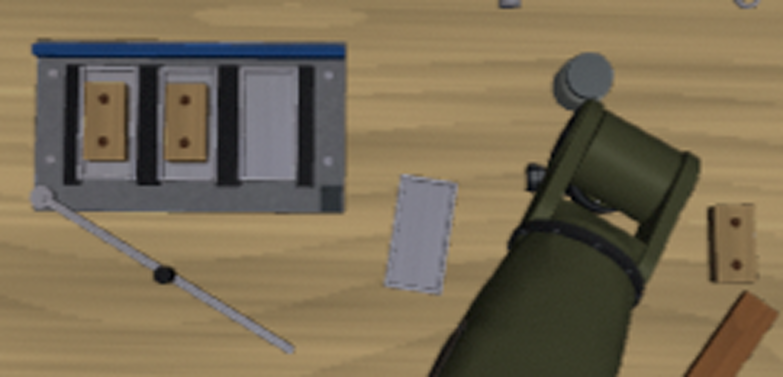

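Run:
```python
from h import *
dt=cams.snapshot("top")
g=dt["image"].astype(int).sum(2)
p=g[160:184].mean(0)
print(p[205:242].round().astype(int).tolist())
r=g[:,217:229].mean(1);print(r[146:200].round().astype(int).tolist())
for q in((212.5,172),(232.5,172)):print(onz(dt,q,.044))
```

```text
[99, 75, 75, 75, 77, 79, 79, 258, 357, 311, 394, 399, 400, 395, 397, 397, 394, 394, 397, 403, 401, 401, 402, 405, 409, 401, 378, 305, 83, 82, 83, 86, 98, 194, 277, 277, 277]
[181, 182, 192, 97, 164, 258, 268, 351, 336, 328, 384, 392, 393, 392, 394, 393, 394, 395, 395, 395, 397, 397, 397, 398, 398, 399, 400, 400, 401, 401, 401, 402, 402, 402, 402, 403, 403, 403, 403, 403, 402, 402, 403, 404, 402, 424, 269, 273, 279, 277, 277, 277, 279, 278]
[0.58544409 0.13643496 0.044     ]
[0.58710596 0.07062635 0.044     ]
```

Run:
```python
from h import *
go([.466,-.429,.011],2.1)
```

```text
t39.62 pos [ 0.5197 -0.2303  0.1285] yaw -178.85 gap 0.0648 q6 1.07 rp [-1.571  0.   ]
TURN(first) -0.95 deg; then x 0.0610  y(down) 0.1175  z 0.1966; xz dist 0.206
```

Emit:
apply_moves(deltas=[[[0.52,0,0,0,-0.95],[0.52,0.0087,0,0.0281,0],[0.52,0.0087,0,0.0281,0],[0.52,0.0087,0,0.0281,0],[0.52,0.0087,0,0.0281,0],[0.52,0.0087,0.01,0.0281,0],[0.52,0.0087,0.02,0.0281,0],[0.52,0.0087,0.02,0.0281,0],[0.52,0,0.01,0,0],[0.52,0,0,0,0]]])

```text
t: 40.45
position: [0.4655, -0.4283, 0.0653]
ee_rot: [-1.574, -0.003, -3.104]
wrist_force: [-0.3, 1.4, -0.7]
finger_gap: 0.0648
```

Run:
```python
from h import *
go([.465,-.429,.011],2.1)
```

```text
t40.45 pos [ 0.4655 -0.4283  0.0653] yaw -177.84 gap 0.0648 q6 0.73 rp [-1.574 -0.003]
TURN(first) 0.06 deg; then x 0.0006  y(down) 0.0543  z 0.0007; xz dist 0.001
```

Emit:
apply_moves(deltas=[[[0.52,0.0005,0.018,0.0007,0],[0.52,0,0.018,0,0],[0.52,0,0.018,0,0],[0.52,0,0,0,0],[0.52,0,0,0,0],[-0.1,0,0,0,0],[-0.1,0,0,0,0],[-0.1,0,0,0,0],[-0.1,0,0,0,0],[-0.1,0,0,0,0]]])

```text
t: 41.28
position: [0.4668, -0.4301, 0.0162]
ee_rot: [-1.569, 0.002, -3.104]
wrist_force: [1.9, 3.7, 7.2]
finger_gap: 0.0449
```

Run:
```python
from h import *
go([.465,-.429,.011],2.1)
d=cams.snapshot("scene");p=proj(d,[.464,-.429,.03]).astype(int);save(0,d,"s_scene",(p[0]-50,p[1]-45,p[0]+50,p[1]+30),7)
```

```text
t41.28 pos [ 0.4668 -0.4301  0.0162] yaw -177.84 gap 0.0449 q6 0.73 rp [-1.569  0.002]
TURN(first) 0.06 deg; then x 0.0018  y(down) 0.0052  z -0.0012; xz dist 0.002
```

View pics/s_scene.png

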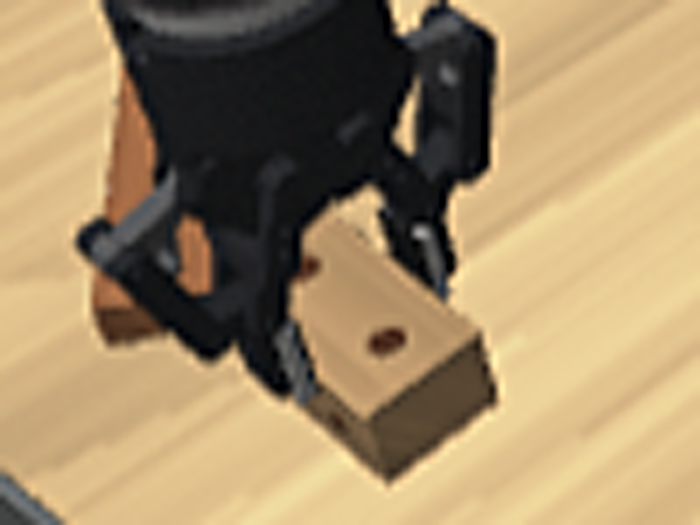

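Emit:
apply_moves(deltas=[[[-0.1,0,-0.008,0,0],[-0.1,0,-0.02,0,0],[-0.1,0,-0.03,0,0],[-0.1,0,-0.035,0,0.9],[-0.1,0,-0.035,0,0],[-0.1,0,0,0,0]]])

```text
t: 41.83
position: [0.4676, -0.4318, 0.1509]
ee_rot: [-1.562, 0.008, -3.12]
wrist_force: [0.4, 0.3, 0.2]
finger_gap: 0.0451
```

Run:
```python
from h import *
go([.5888,.1043,.044],1.2)
```

```text
t41.83 pos [ 0.4676 -0.4318  0.1509] yaw -178.75 gap 0.0451 q6 0.75 rp [-1.562  0.008]
TURN(first) 0.05 deg; then x -0.1324  y(down) 0.1069  z -0.5334; xz dist 0.550
```

Emit:
apply_moves(deltas=[[[-0.1,-0.0083,0,-0.0333,0],[-0.1,-0.0083,0,-0.0333,0],[-0.1,-0.0083,0,-0.0333,0],[-0.1,-0.0083,0,-0.0333,0],[-0.1,-0.0083,0,-0.0333,0],[-0.1,-0.0083,0,-0.0333,0],[-0.1,-0.0083,0,-0.0333,0],[-0.1,-0.0083,0,-0.0333,0],[-0.1,-0.0083,0,-0.0333,0],[-0.1,-0.0083,0,-0.0333,0]]])

```text
t: 42.67
position: [0.5417, -0.0936, 0.143]
ee_rot: [-1.57, 0.001, -3.12]
wrist_force: [0.7, -0.1, -0.9]
finger_gap: 0.0453
```

Emit:
apply_moves(deltas=[[[-0.1,-0.0083,0,-0.0333,0],[-0.1,-0.0083,0,-0.0333,0],[-0.1,-0.0083,0,-0.0333,0],[-0.1,-0.0083,0,-0.0333,0],[-0.1,-0.0083,0.01,-0.0333,0],[-0.1,-0.0083,0.01,-0.0333,0],[-0.1,0,0.02,0,0],[-0.1,0,0.02,0,0],[-0.1,0,0,0,0],[-0.1,0,0,0,0]]])

```text
t: 43.5
position: [0.5868, 0.1055, 0.0823]
ee_rot: [-1.571, -0.001, -3.12]
wrist_force: [0.7, -0.1, -1.3]
finger_gap: 0.0448
```

Run:
```python
from h import *
go([.5888,.1043,.064],1.2)
```

```text
t43.50 pos [0.5868 0.1055 0.0823] yaw -178.76 gap 0.0448 q6 1.67 rp [-1.571e+00 -1.000e-03]
TURN(first) 0.04 deg; then x -0.0020  y(down) 0.0183  z 0.0013; xz dist 0.002
```

Emit:
apply_moves(deltas=[[[-0.1,-0.002,0.01,0.0013,0],[-0.1,0,0.008,0,0],[-0.1,0,0,0,0],[-0.1,0,0,0,0]]])

```text
t: 43.83
position: [0.589, 0.1041, 0.064]
ee_rot: [-1.571, -0.0, -3.12]
wrist_force: [-0.8, 0.6, -1.4]
finger_gap: 0.0449
```

Run:
```python
from h import *
go([.5888,.1043,.045],1.2)
d=cams.snapshot("scene");p=proj(d,[.583,.12,.05]).astype(int);save(0,d,"t_scene",(p[0]-50,p[1]-40,p[0]+50,p[1]+35),7)
```

```text
t43.83 pos [0.589  0.1041 0.064 ] yaw -178.79 gap 0.0449 q6 1.66 rp [-1.571 -0.   ]
TURN(first) 0.01 deg; then x 0.0002  y(down) 0.0190  z -0.0002; xz dist 0.000
```

View pics/t_scene.png

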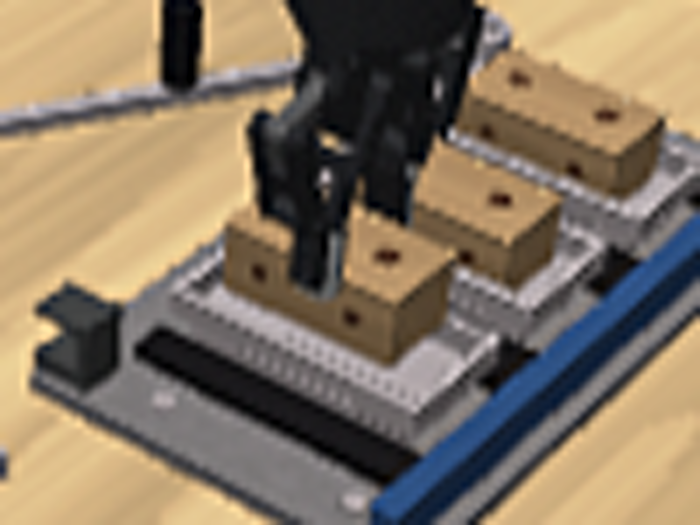

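Emit:
apply_moves(deltas=[[[-0.1,0,0.007,0,0],[-0.1,0,0.007,0,0],[-0.1,0,0.004,0,0],[-0.1,0,0,0,0],[-0.1,0,0,0,0]]])

```text
t: 44.3
position: [0.5889, 0.1044, 0.0457]
ee_rot: [-1.571, -0.001, -3.12]
wrist_force: [-0.1, -1.3, -1.1]
finger_gap: 0.0451
```

Emit:
apply_moves(deltas=[[[-0.1,0,0.0015,0,0],[-0.1,0,0,0,0]]])

```text
t: 44.47
position: [0.5891, 0.1044, 0.0445]
ee_rot: [-1.571, 0.0, -3.12]
wrist_force: [0.2, -0.1, -1.5]
finger_gap: 0.045
```

Emit:
apply_moves(deltas=[[[-0.1,0,0.001,0,0],[-0.1,0,0,0,0]]])

```text
t: 44.63
position: [0.5892, 0.1044, 0.0442]
ee_rot: [-1.571, 0.001, -3.12]
wrist_force: [-3.4, 0.3, 4.9]
finger_gap: 0.0445
```

Emit:
apply_moves(deltas=[[[0.3,0,0,0,0],[0.3,0,0,0,0],[0.3,0,0,0,0],[0.3,0,-0.02,0,0],[0.3,0,-0.035,0,0],[0.3,0.01,-0.035,0,0],[0.3,0.03,-0.02,0.01,0],[0.3,0.03,0,0.02,0],[0.3,0.03,0,0.02,0],[0.3,0.03,0,0.02,0]]])

```text
t: 45.47
position: [0.4591, 0.0311, 0.1537]
ee_rot: [-1.571, 0.001, -3.119]
wrist_force: [0.1, -1.2, 0.6]
finger_gap: 0.0557
```

Emit:
apply_moves(deltas=[[[0.3,0.03,0,0.02,0],[0.3,0.03,0,0.02,0],[0.3,0,0,0,0]]])

```text
t: 45.72
position: [0.3977, -0.0115, 0.1534]
ee_rot: [-1.571, -0.001, -3.121]
wrist_force: [0.2, -0.1, -0.6]
finger_gap: 0.0552
```

Run:
```python
from h import *
dt,ds=look("u")
print(holes(dt,ds))
h=[c for c,s in holes(dt,ds)]
block(dt,(165.1,163.9),(165,178.3),.066);block(dt,(193.1,164.1),(193,179),.066);block(dt,(221,164),(221.5,178.5),.066)
go([.41,.21,.15])
```

```text
[(array([223.1, 160.5]), np.int32(8)), (array([165.1, 163.9]), np.int32(8)), (array([193.1, 164.1]), np.int32(8)), (array([223.1, 175.1]), np.int32(8)), (array([165. , 178.3]), np.int32(7)), (array([193., 179.]), np.int32(9)), (array([190.5, 185. ]), np.int32(4)), (array([194.5, 185. ]), np.int32(2)), (array([198., 185.]), np.int32(3))]
block [0.5825 0.288  0.066 ] yaw 0.7 len 0.0477
block [0.5831 0.197  0.066 ] yaw 1.0 len 0.0481
block [0.5948 0.1005 0.066 ] yaw 0.1 len 0.0490
t45.82 pos [ 0.4014 -0.0102  0.1541] yaw -178.85 gap 0.0555 q6 1.43 rp [-1.571  0.002]
TURN(first) 0.00 deg; then x -0.0130  y(down) 0.0041  z -0.2200; xz dist 0.220
```

View pics/u_top.png

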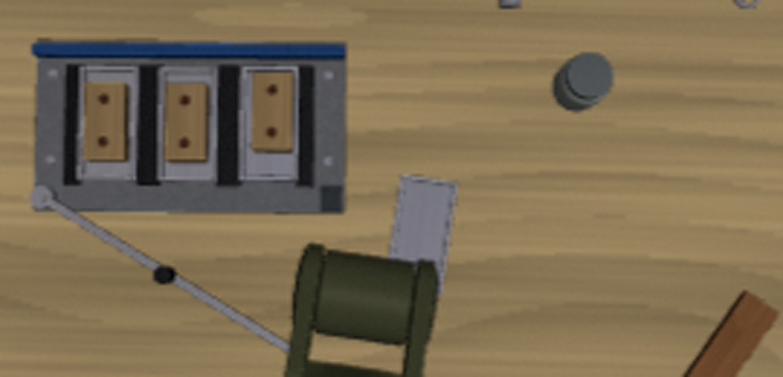

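View pics/u_scene.png

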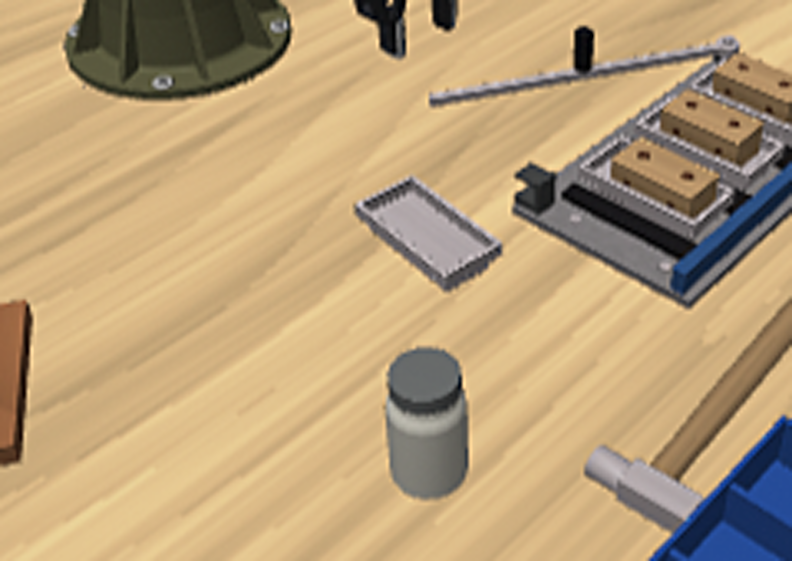

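Run:
```python
from h import *
dt=cams.snapshot("top");ds=cams.snapshot("scene")
block(dt,(223.1,160.5),(223.1,175.1),.066)
for p in((223.1,160.5),(223.1,175.1)):
    X=onz(dt,p,.067);q=dark(ds,proj(ds,X),3);print(q,proj(ds,X),tri(dt,p,ds,q))
panrect(dt,(210,145,240,200),.044)
g=dt["image"].astype(int).sum(2)
print(g[180:190].mean(0)[205:242].round().astype(int).tolist())
r=g[:,214:216].mean(1);print(r[146:200].round().astype(int).tolist())
save(0,dt,"v_top",(205,140,250,205),9);p=proj(ds,[.583,.1,.05]).astype(int);save(0,ds,"v_scene",(p[0]-45,p[1]-35,p[0]+40,p[1]+30),9)
```

```text
block [0.5977 0.0999 0.066 ] yaw 0.5 len 0.0479
[308.06060606 177.89661319] [308.76286715 178.06537179] (array([0.62068042, 0.10039801, 0.06765983]), np.float64(0.42127576869154354))
[294.6286645  171.58143322] [295.41952715 171.8164008 ] (array([0.57298825, 0.09883229, 0.06793714]), np.float64(0.47431729990423555))
pan [[212.3000030517578, 191.0], [213.5, 152.5], [232.10000610351562, 153.0], [231.0, 191.5]] [0.5865 0.1045 0.044 ] [np.float64(0.0612), np.float64(0.1275)] yaw 0.2
[82, 69, 70, 72, 72, 74, 72, 232, 323, 294, 366, 362, 353, 334, 333, 333, 331, 326, 328, 335, 336, 333, 333, 335, 337, 332, 335, 286, 79, 73, 76, 79, 94, 182, 258, 257, 265]
[172, 170, 178, 72, 190, 246, 223, 386, 289, 346, 356, 332, 326, 330, 325, 325, 324, 345, 356, 354, 352, 348, 349, 338, 336, 338, 333, 335, 336, 338, 342, 330, 328, 312, 317, 329, 330, 332, 330, 330, 330, 343, 329, 328, 314, 364, 240, 250, 254, 256, 253, 246, 246, 248]
```

View pics/v_top.png

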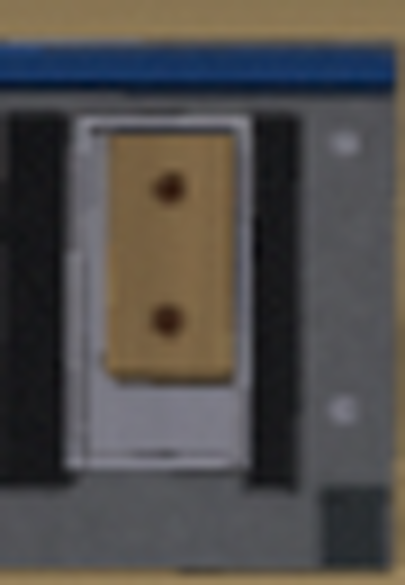

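View pics/v_scene.png

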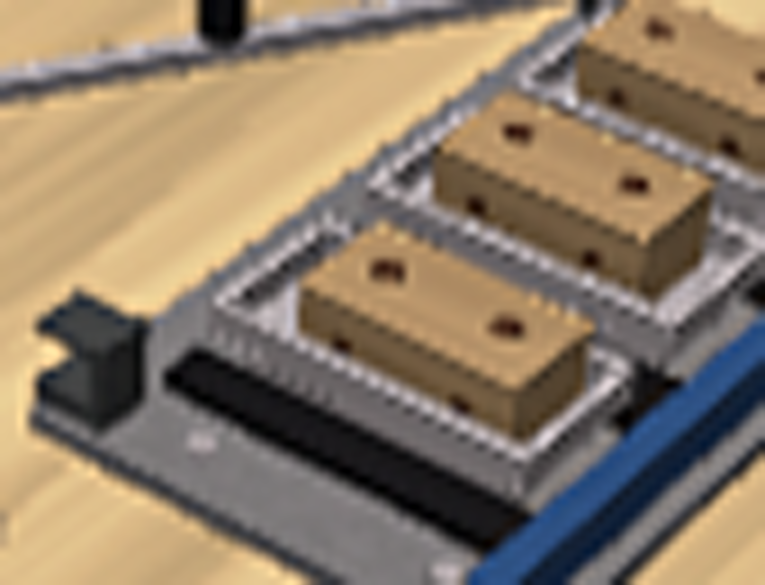

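The third block now sits at about (223,168) in the top view. That is ~11 mm toward the rail and 5 mm to the right of its pan's middle, so it was knocked after I released it. I'll re-grip and recentre it.

Run:
```python
from h import *
go([.600,.0992,.12],0.8)
```

```text
t45.92 pos [ 0.4022 -0.0095  0.1539] yaw -178.76 gap 0.0555 q6 1.43 rp [-1.571e+00  1.000e-03]
TURN(first) 0.44 deg; then x -0.1993  y(down) 0.0339  z -0.1059; xz dist 0.226
```

Emit:
apply_moves(deltas=[[[0.42,-0.0285,0,-0.0151,0.4],[0.42,-0.0285,0,-0.0151,0],[0.42,-0.0285,0,-0.0151,0],[0.42,-0.0285,0,-0.0151,0],[0.42,-0.0285,0,-0.0151,0],[0.42,-0.0285,0,-0.0151,0],[0.42,-0.0285,0.01,-0.0151,0],[0.42,0,0.025,0,0],[0.42,0,0,0,0],[0.42,0,0,0,0]]])

```text
t: 46.75
position: [0.5985, 0.0997, 0.1169]
ee_rot: [-1.57, -0.004, -3.126]
wrist_force: [-0.1, 0.7, 0.0]
finger_gap: 0.0607
```

Run:
```python
from h import *
go([.600,.0992,.0425],0.8)
```

```text
t46.75 pos [0.5985 0.0997 0.1169] yaw -179.10 gap 0.0607 q6 1.66 rp [-1.57  -0.004]
TURN(first) 0.10 deg; then x -0.0014  y(down) 0.0744  z 0.0005; xz dist 0.002
```

Emit:
apply_moves(deltas=[[[0.42,-0.0014,0.02,0.0005,0],[0.42,0,0.02,0,0],[0.42,0,0.02,0,0],[0.42,0,0.01,0,0],[0.42,0,0.004,0,0],[0.42,0,0,0,0],[0.42,0,0,0,0]]])

```text
t: 47.33
position: [0.6012, 0.0986, 0.046]
ee_rot: [-1.571, 0.002, -3.127]
wrist_force: [0.0, 0.8, 0.0]
finger_gap: 0.0609
```

Emit:
apply_moves(deltas=[[[-0.1,0,0,0,0],[-0.1,0,0,0,0],[-0.1,0,0,0,0],[-0.1,0,0,0,0]]])

```text
t: 47.67
position: [0.6014, 0.0988, 0.0463]
ee_rot: [-1.571, 0.002, -3.127]
wrist_force: [-1.9, 1.2, 6.3]
finger_gap: 0.0451
```

Emit:
apply_moves(deltas=[[[-0.1,0,-0.004,0,0],[-0.1,0,-0.004,0,0],[-0.1,0,0,0,0],[-0.1,0,0,0,0]]])

```text
t: 48.0
position: [0.6009, 0.0987, 0.0531]
ee_rot: [-1.571, 0.001, -3.127]
wrist_force: [0.9, 1.0, -0.7]
finger_gap: 0.0445
```

Run:
```python
from h import *
go([.5888,.1044,.0442],1.0)
d=cams.snapshot("scene");p=proj(d,[.583,.12,.05]).astype(int);save(0,d,"w_scene",(p[0]-50,p[1]-40,p[0]+50,p[1]+35),7)
```

```text
t48.00 pos [0.6009 0.0987 0.0531] yaw -179.16 gap 0.0445 q6 1.66 rp [-1.571e+00  1.000e-03]
TURN(first) -0.16 deg; then x 0.0120  y(down) 0.0089  z -0.0059; xz dist 0.013
```

View pics/w_scene.png

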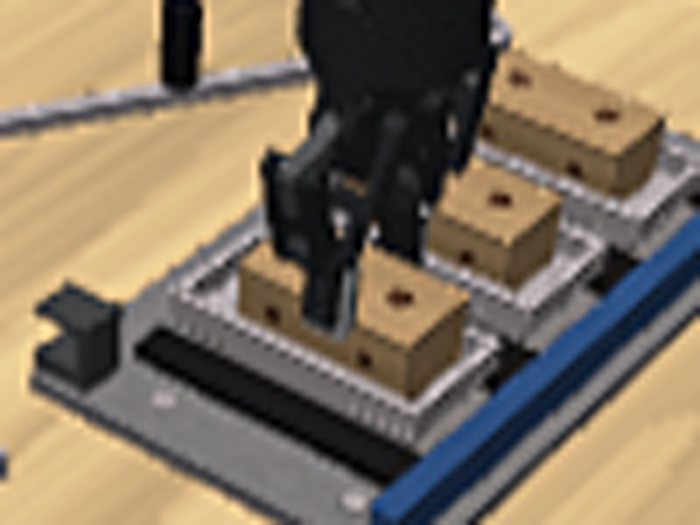

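Emit:
apply_moves(deltas=[[[-0.1,0.0055,0,-0.0026,0],[-0.1,0.0055,0,-0.0026,0],[-0.1,0,0,0,0],[-0.1,0,0.003,0,0],[-0.1,0,0.002,0,0],[-0.1,0,0,0,0],[-0.1,0,0,0,0]]])

```text
t: 48.63
position: [0.5896, 0.1036, 0.0473]
ee_rot: [-1.571, -0.0, -3.127]
wrist_force: [1.0, 0.3, -0.9]
finger_gap: 0.0446
```

Emit:
apply_moves(deltas=[[[-0.1,0,0.001,0,0],[-0.1,0,0,0,0]]])

```text
t: 48.8
position: [0.5896, 0.1036, 0.0464]
ee_rot: [-1.571, -0.0, -3.127]
wrist_force: [0.5, 0.6, -1.2]
finger_gap: 0.0453
```

Emit:
apply_moves(deltas=[[[-0.1,0,0.001,0,0],[-0.1,0,0,0,0]]])

```text
t: 48.97
position: [0.5897, 0.1036, 0.0463]
ee_rot: [-1.571, 0.0, -3.127]
wrist_force: [-3.9, -0.1, 7.6]
finger_gap: 0.0448
```

Seated. I'll release, retreat and check before touching the bar.

Emit:
apply_moves(deltas=[[[0.3,0,0,0,0],[0.3,0,0,0,0],[0.3,0,0,0,0],[0.3,0,-0.02,0,0],[0.3,0,-0.035,0,0],[0.3,0.01,-0.035,0,0],[0.3,0.03,-0.02,0.01,0],[0.3,0.03,0,0.02,0],[0.3,0.03,0,0.02,0],[0.3,0.03,0,0.02,0]]])

```text
t: 49.8
position: [0.4592, 0.0312, 0.1557]
ee_rot: [-1.571, 0.001, -3.126]
wrist_force: [0.7, -0.9, 0.2]
finger_gap: 0.0554
```

Emit:
apply_moves(deltas=[[[-0.5,0.03,0,0.02,0],[-0.5,0.03,0,0.02,0],[-0.5,0,0,0,0],[-0.5,0,0,0,0]]])

```text
t: 50.13
position: [0.4008, -0.0097, 0.1561]
ee_rot: [-1.571, 0.001, -3.129]
wrist_force: [1.2, -0.4, 0.3]
finger_gap: 0.0216
```

Run:
```python
from h import *
dt,ds=look("x")
h=[c for c,s in holes(dt,ds) if s>=6];print(h)
block(dt,(165.1,163.9),(165,178.3),.066);block(dt,(193.1,164.1),(193,179),.066)
b=sorted([c for c in h if c[0]>210 and c[0]<235],key=lambda c:c[1]);block(dt,b[0],b[1],.066)
panrect(dt,(210,145,240,200),.044)
# bar
T2=lambda p:unz(p,4.6,(130,135));
k=(159.5+27.5,224.5)
for n,px,z in(("hinge",T2((66,290)),.036),("end",T2((463,530)),.036),("knobtop",T2((259,411)),.082)):print(n,onz(dt,px,z))
go([.41,.21,.15])
```

```text
[array([165.1, 163.9]), array([193.1, 164.1]), array([222., 164.]), array([165. , 178.3]), array([193., 179.]), array([221.5, 179. ]), array([197.5, 185. ])]
block [0.5825 0.288  0.066 ] yaw 0.7 len 0.0476
block [0.5831 0.197  0.066 ] yaw 1.0 len 0.0482
block [0.5859 0.1044 0.066 ] yaw 0.1 len 0.0481
pan [[214.0, 153.0], [232.0, 153.0], [232.0, 161.0], [214.0, 161.0]] [0.636  0.1034 0.044 ] [np.float64(0.0266), np.float64(0.0594)] yaw -88.6
hinge [0.49564466 0.36034565 0.036     ]
end [0.33214742 0.0709513  0.036     ]
knobtop [0.41314451 0.21186109 0.082     ]
t50.23 pos [ 0.4019 -0.009   0.1559] yaw -179.17 gap 0.0217 q6 1.44 rp [-1.571e+00  1.000e-03]
TURN(first) 0.00 deg; then x -0.0112  y(down) 0.0059  z -0.2189; xz dist 0.219
```

View pics/x_top.png

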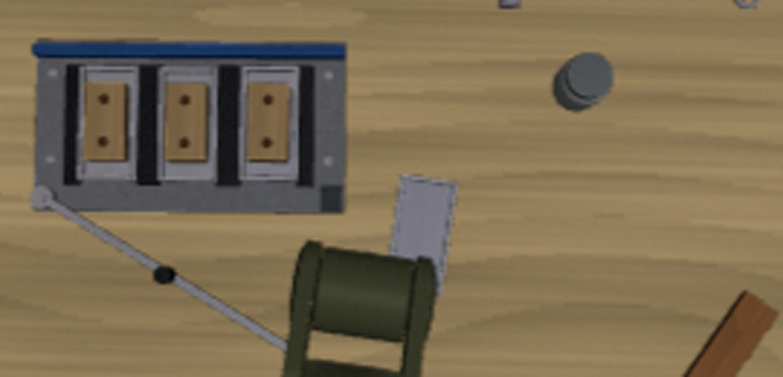

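Run:
```python
from h import *
go([.362,.206,.10],1.2)
```

```text
t50.23 pos [ 0.4019 -0.009   0.1559] yaw -179.17 gap 0.0217 q6 1.44 rp [-1.571e+00  1.000e-03]
TURN(first) -0.37 deg; then x 0.0354  y(down) 0.0559  z -0.2158; xz dist 0.219
```

Emit:
apply_moves(deltas=[[[-1,0.0051,0,-0.0308,-0.4],[-1,0.0051,0,-0.0308,0],[-1,0.0051,0,-0.0308,0],[-1,0.0051,0,-0.0308,0],[-1,0.0051,0,-0.0308,0],[-1,0.0051,0,-0.0308,0],[-1,0.0051,0,-0.0308,0],[-1,0,0.03,0,0],[-1,0,0.02,0,0],[-1,0,0,0,0]]])

```text
t: 51.07
position: [0.3595, 0.2062, 0.1023]
ee_rot: [-1.569, -0.005, -3.118]
wrist_force: [-0.2, -0.5, -0.4]
finger_gap: 0.0001
```

Run:
```python
from h import *
go([.362,.206,.048],1.2)
```

```text
t51.07 pos [0.3595 0.2062 0.1023] yaw -178.63 gap 0.0001 q6 1.98 rp [-1.569 -0.005]
TURN(first) 0.17 deg; then x -0.0025  y(down) 0.0543  z 0.0003; xz dist 0.002
```

Emit:
apply_moves(deltas=[[[-1,0,0.018,0,0],[-1,0,0.018,0,0],[-1,0,0.017,0,0],[-1,0,0,0,0],[-1,0,0,0,0]]])

```text
t: 51.48
position: [0.3615, 0.206, 0.0531]
ee_rot: [-1.571, -0.001, -3.12]
wrist_force: [-0.2, -0.9, 0.1]
finger_gap: -0.0003
```

Run:
```python
from h import *
go([.478,.195,.048],1.2)
d=cams.snapshot("scene");p=proj(d,[.39,.2,.05]).astype(int);save(0,d,"y_scene",(p[0]-50,p[1]-40,p[0]+50,p[1]+35),7)
```

```text
t51.48 pos [0.3615 0.206  0.0531] yaw -178.76 gap -0.0003 q6 1.98 rp [-1.571e+00 -1.000e-03]
TURN(first) 0.04 deg; then x -0.1163  y(down) 0.0051  z 0.0134; xz dist 0.117
```

View pics/y_scene.png

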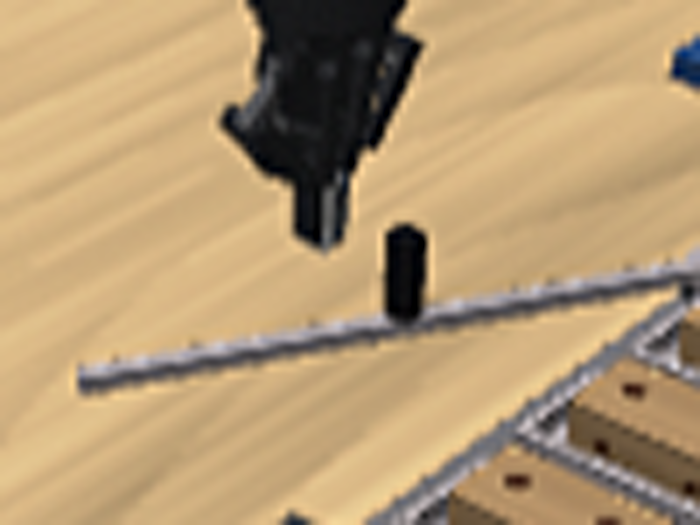

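Emit:
apply_moves(deltas=[[[-1,-0.015,0.003,0,0],[-1,-0.015,0.003,0,0],[-1,-0.0135,0,0.0035,0],[-1,-0.0135,0,0.0035,0],[-1,-0.0135,0,0.003,0],[-1,-0.0135,0,0.003,0],[-1,0,0,0,0]]])

```text
t: 52.12
position: [0.4478, 0.1945, 0.0482]
ee_rot: [-1.572, 0.003, -3.121]
wrist_force: [0.1, 0.0, -0.6]
finger_gap: 0.0001
```

Run:
```python
from h import *
go([.480,.190,.048],1.2)
d=cams.snapshot("scene");p=proj(d,[.42,.16,.05]).astype(int);save(0,d,"z_scene",(p[0]-60,p[1]-40,p[0]+50,p[1]+45),6)
```

```text
t52.12 pos [0.4478 0.1945 0.0482] yaw -178.82 gap 0.0001 q6 1.88 rp [-1.572  0.003]
TURN(first) -0.02 deg; then x -0.0321  y(down) 0.0002  z 0.0051; xz dist 0.033
```

View pics/z_scene.png

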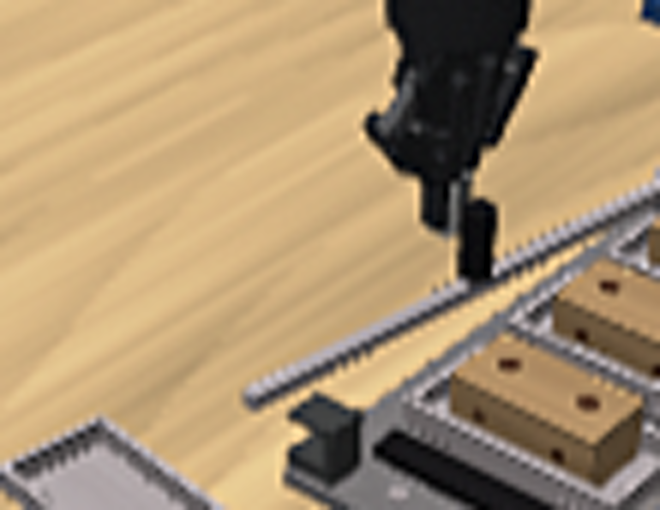

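The bar follows the push. I'll keep closing it.

Emit:
apply_moves(deltas=[[[-1,-0.01,0,0.002,0],[-1,-0.01,0,0.0015,0],[-1,-0.006,0,0.001,0],[-1,-0.003,0,0,0],[-1,0,0,0,0],[-1,0,0,0,0]]])

```text
t: 52.67
position: [0.4744, 0.1907, 0.0465]
ee_rot: [-1.571, -0.0, -3.12]
wrist_force: [-0.5, 0.0, 0.7]
finger_gap: 0.0002
```

Emit:
apply_moves(deltas=[[[-1,-0.002,0,0,0],[-1,0,0,0,0]]])

```text
t: 52.83
position: [0.4762, 0.1907, 0.0465]
ee_rot: [-1.571, -0.001, -3.12]
wrist_force: [-0.7, 0.3, 0.1]
finger_gap: 0.0001
```

Emit:
apply_moves(deltas=[[[-1,-0.002,0,0,0],[-1,0,0,0,0]]])

```text
t: 53.0
position: [0.4763, 0.1907, 0.0464]
ee_rot: [-1.57, -0.005, -3.12]
wrist_force: [-17.9, -0.7, 10.3]
finger_gap: -0.0003
```

Run:
```python
from h import *
d=cams.snapshot("scene");p=proj(d,[.46,.16,.05]).astype(int);save(0,d,"za_scene",(p[0]-60,p[1]-40,p[0]+50,p[1]+45),6)
```

View pics/za_scene.png

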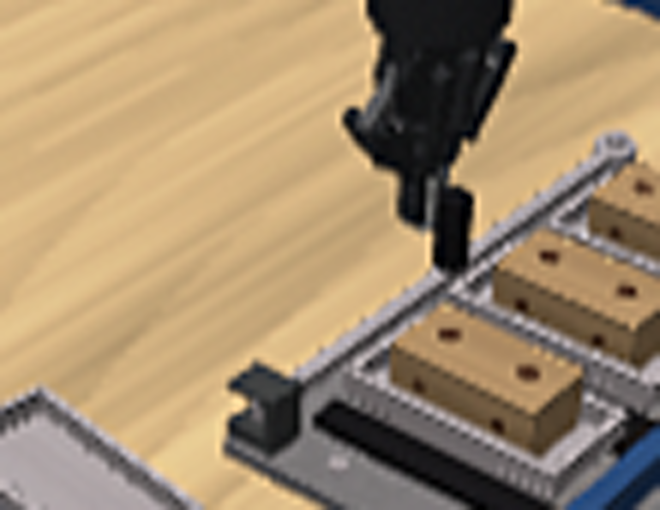

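Emit:
apply_moves(deltas=[[[-1,0.01,0,0,0],[-1,0.025,0,0,0],[-1,0.025,-0.02,0,0],[-1,0,-0.035,0,0],[-1,0,-0.035,0.02,0],[-1,0,-0.02,0.03,0],[-1,0,0,0.035,0],[-1,0,0,0.035,0],[-1,0,0,0.035,0],[-1,0,0,0.035,0]]])

```text
t: 53.88
position: [0.4224, -0.0021, 0.157]
ee_rot: [-1.571, 0.001, -3.119]
wrist_force: [0.4, -0.2, -0.3]
finger_gap: 0.0001
```

Emit:
apply_moves(deltas=[[[-1,0,0,0.035,0],[-1,0,0,0.035,0],[-1,0,0,0.035,0],[-1,0,0,0.035,0],[-1,0,0,0.035,0],[-1,0,0,0.035,0],[-1,0,0,0,0],[-1,0,0,0,0]]])

```text
t: 54.55
position: [0.4268, -0.2116, 0.1564]
ee_rot: [-1.571, -0.0, -3.123]
wrist_force: [-0.4, 0.9, -1.2]
finger_gap: 0.0001
```

Run:
```python
from h import *
dt,ds=look("zb")
h=[c for c,s in holes(dt,ds) if s>=6];print(h)
for a in (165,193,222):
    b=sorted([c for c in h if abs(c[0]-a)<6 and c[1]<183],key=lambda c:c[1]);block(dt,b[0],b[1],.066)
save(0,dt,"zc_top",(135,135,255,215),6)
print(telemetry.read_state()["t"],telemetry.read_state()["position"])
```

```text
[array([165.1, 163.9]), array([193.1, 164.1]), array([222., 164.]), array([165. , 178.3]), array([193., 179.]), array([221.3, 179. ]), array([194., 185.])]
block [0.5825 0.288  0.066 ] yaw 0.7 len 0.0477
block [0.5831 0.197  0.066 ] yaw 0.9 len 0.0482
block [0.5859 0.1044 0.066 ] yaw 0.1 len 0.0480
54.65 [ 0.42703087 -0.2099396   0.15647342]
```

View pics/zb_top.png

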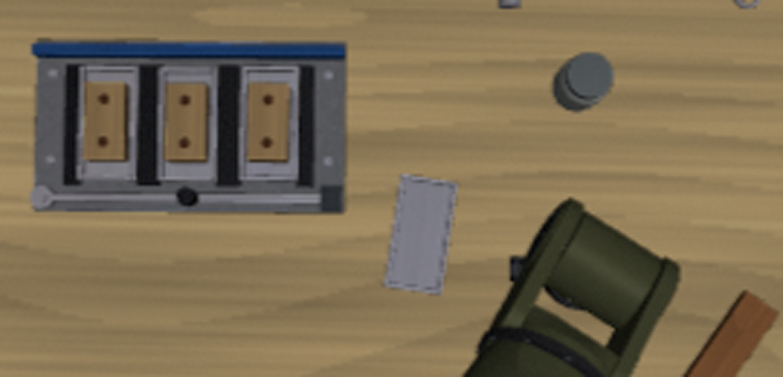

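View pics/zc_top.png

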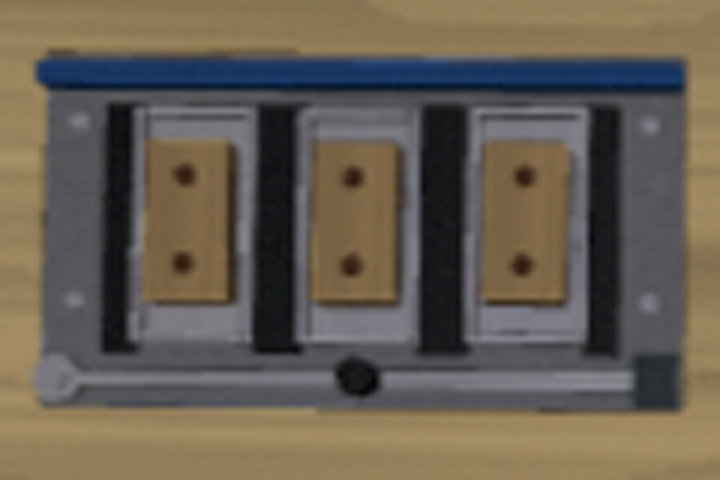

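View pics/zb_scene.png

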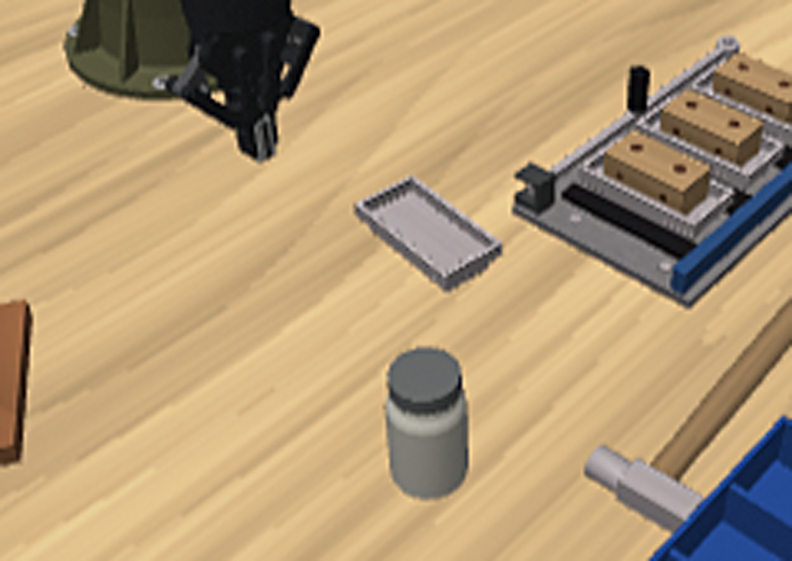

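The top view shows three loaded pans in the bays and the bar lying parallel to the front edge, from pivot (55,378) to catch (657,380). The jar is upright and the bottom pan hasn't moved. I'll hand it in.

```bash
python3 -c "
from h import *
print(telemetry.read_state()['wrist_force'].round(1));print(workorder.sign_off())"
```

```text
[-0.2  0.9 -0.6]
the job is handed in; nothing more can be done
None
```

The job is handed in: all three blocks sit in their own pans in the carrier, and the retaining bar is closed in its catch. It took about 55 s of the 210 s. `sign_off()` reported no verdict.

**Loading:** I lifted three pans off the stack one at a time, placed them in bays 1, 2 and 3, and set a block in each, holes up. I checked each lift by picture to make sure only one pan came up.

**Knocked block:** The third block moved about 11 mm lengthwise and 5 mm sideways in its pan after I had released it. I gripped it again and recentred it before touching the bar.

**Bar:** I pushed the knob until it met a hard stop at about 18 N. The last pictures show the bar along the front edge with its end in the catch.

**Last checks:**
- **Block centres:** they measured (0.583, 0.288), (0.583, 0.197) and (0.586, 0.104) m, within about 1 mm of their pan centres. The third pan's centre was measured before its block went in, because afterwards the block hid most of the pan.
- **Rest of the scene:** the bottom pan is still in place, the jar is standing, and the gripper is clear of everything.

**What disagreed with the text:**
- **Fingertip position:** touching the table, the fingertips were 9 mm (46 mm opening) and 13 mm (66 mm opening) behind the reported TCP, not 17 mm ahead of it. I used the measured values.
- **Robot against camera:** the robot's x readings were about 1.5–3.5 mm higher than the camera's. I corrected for this.
- **Heights:** the two-view heights of the block tops came out 1–2 mm too high, within the stated calibration.

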